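# Swap the spent cell in the bench charger's sprung bay

## Robot

A 6-joint arm with a two-finger parallel gripper is mounted at the origin on the work surface. World frame = base frame: x ahead of the robot, y to its left, z up, the work surface at z = 0. Lengths are in m, angles in rad, forces in N, time in s.
With the tool pointing down it reaches from about 0.35 to 0.925 m from the base axis. Payload 6.4 kg.
Tool frame: the origin (TCP) lies midway between the tips of the shut fingers; the grasp point (between the pads) lies 19 mm behind it (ctrl.hold_point_z is the distance from the TCP to the grasp point, in m); z points along the fingers, x is the direction in which the jaws open and shut, and the axes are right-handed (so a half turn about z gives the same grasp; the last joint's range is limited). The gripper opens to 94 mm and grips with 3 to 60 N. Pads are 16 mm wide; open, the fingers measure 119 mm over their backs; the gripper's body (75 mm by 177 mm) begins 78 mm behind the grasp point.
Start: joints at [0.993, 0.245, 1.558, -0, 1.339, -0.174], TCP at [0.255, 0.598, 0.172] pointing down, gripper open.
Joint ranges: [-3.13, 3.13], [-1.02, 2.26], [0.13, 2.54], [-0.95, 4.09], [0.21, 2.88], [-2.74, 2.74]. Speed limits (rad/s): [2.57, 2.57, 3.14, 3.14, 3.14, 3.14].

## Interface

Orientations are given as [roll, pitch, yaw] about the fixed x, y, z axes, in that order (R = Rz(yaw) Ry(pitch) Rx(roll)).
In Python, from plant import ctrl, imaging gives the robot as it stands.
- The arm moves only by the tool arm_command, never from a script. Its argument "steps" is a list of rows, each a list of 7 numbers: the shift along the world's x, y, z in mm, then the turn, a rotation vector about the world's x, y, z in degrees, then the closure in counts, from 0 (fully open) to 255 (shut). A call has 1 to 5 rows; each row shifts and turns the commanded pose from where the row before left it; what a row does not reach is not made up. A row lasts 1/10 s, in which the tool goes at most 50 mm and 8.59 degrees, less where a joint would pass 70% of its speed; a pose out of reach is approached as far as the arm can. A call with a gripper value outside its range is refused whole. The fingers move at their own pace and stop on an object; the grip force is fixed at half the most. Time passes only in rows, so rows that do not move let the fingers close. It gives the time, the measured TCP pose, the force and the opening at its end, in the units of the state.
- ctrl.observe(): the state, without advancing time (a new reading comes with each control period).
- imaging.camera(name): name is "scene" or "top" or "wrist"; returns the picture (480x640x3 uint8, blue, green, red); there is no depth.
- imaging.camera_info(name): a dict with "fov_y" (degrees; the focal length in pixels is half the picture's height over the tangent of half this angle, whatever the lens; pixels are square), "cx", "cy" (the principal point, pixels), "camera_from_world" (4x4, takes a point from world to camera coordinates). Camera axes: x right, y down, z forward; pixel columns grow to the right and rows downward; lengths in m; the calibration is good to about 2 mm. A picture is of the moment at which its call begins: read the wrist's pose just before it. camera_info takes no time and is no camera call; for the wrist camera it gives the pose at the moment of the call.
- ctrl.sign_off(): hands the job in, once; it reports no verdict.
The state is a dict: "time_s": time; "joints": joint angles; "qvel": joint speeds; "joint_efforts": joint torques, N m; "ee_pos": TCP position; "tcp_rot": TCP orientation; "wrist_force": force on the tool from outside, world axes, zero at the start; "torque": the same for the moment, N m; "width": finger opening in m.
Only numpy, scipy, OpenCV 4.12 (cv2) and the standard library are available. Lean on these libraries where they do the work, as an engineer would, in place of code of your own. Each camera call takes 0.05 s, during which the arm holds its last target.

## Task

Take the spent orange cell out of the charger board's sprung bay and lay it in the red tray. Fit the fresh blue cell in its place: flat end pressed back against the spring plate, nub end rolled down under the yellow retaining lip, then let go so that it sits fully home with the nub against the end wall. Leave everything else where it is.

Things in the scene. Friction and masses are not known exactly. Their poses are not given: they have to be found in the camera images.
- fresh: fresh cell: blue cylinder 26 mm in diameter, 65 mm long over all (62 mm can plus a 3 mm long, 10 mm wide steel nub at the plus end; white band round the can near the nub), 95 g. Origin on its axis, mid-way along the 65 mm; its x axis runs along the cell towards the nub. Starts lying in the aluminium rack, axis 25 mm above the table
- fresh_plus (a point): tip of the fresh cell's nub, on the axis, 32.5 mm from its origin
- spent: spent cell: same size, weight and frame as the fresh one but orange. Starts seated in the bay, nub against the end wall under the lip
- spent_plus (a point): tip of the spent cell's nub, on the axis, 32.5 mm from its origin
- holder: charger board fixed to the table: grey base 170 x 100 x 12 mm (x -113 to +57 mm, y +-50 mm) with an open-sided black bay. Origin on the table under the bay; x runs along the bay from the spring (-x) to the lip (+x), z up. End wall: inner face x 34 mm, 40 mm wide. Spring housing x -90 to -53 mm, 40 wide, 54 high. Two terminal posts, 34 mm high, at x -98, y +-38 mm
- seat (a point): where the middle (origin) of a seated cell lies: holder x 1.5, y 0, z 33 mm. A seated cell lies along holder x, nub to +x, nub tip at x 34 mm, flat end at x -31 mm, on four low saddle blocks (x +-(16 to 26) mm, y +-(8 to 14) mm, tops 23 mm above the table); nothing stands beside the cell within 15 mm of its middle along x, so fingers have room there
- lip_edge (a point): middle of the upper inner edge of the yellow retaining lip on the end wall (holder x 28, y 0, z 51.5 mm). The lip is 34 mm wide, spans z 47.5 to 51.5 mm (1.5 mm over a seated cell) and reaches 6 mm inwards from the end wall, so it covers the nub and 3 mm of the can: a cell must be pushed back at least 6 mm, better 8, from its seat to pass it
- plate (a joint): sprung steel contact plate at the spring end, 32 mm wide, upright from z 16 to 62 mm; m, 0 with a cell seated (its face at holder x -31 mm), positive when pushed further back towards -x, up to 0.016; -0.006 with no cell (face at x -25 mm). Spring about 320 N/m: 4 N when a cell is seated, about 7 N at 0.010, 9 N fully back
- tray: red open tray fixed to the table, 150 x 120 mm outside (x by y), 34 mm high, walls and floor about 4 mm. Origin on the table under its centre
- rack: aluminium rack fixed to the table, 76 x 104 x 6 mm. Origin on the table under the fresh cell's middle; x along the troughs. Fresh cell at y 0 on four saddle blocks like those of the bay (x +-(16 to 26) mm, 16 mm high), green cell at y +55 mm. Nub of both towards +x
- thin: bystander: green cell, 18 mm in diameter, 65 mm long, lying in the rack beside the fresh cell, axis 21 mm above the table. Origin mid-way on its axis
- tape: bystander: yellow tape roll lying flat, 58 mm across, 19 mm high, on the other side of the fresh cell (about 88 mm from it). Origin at its underside
- driver: bystander: red-handled screwdriver, about 150 mm long, lying beside the charger board on its -y side
- glue: bystander: white bottle with blue cap, 44 mm across, 95 mm high, beyond the lip end of the board. Origin at its underside
- tin: bystander: green tin 68 mm across with screwdriver handles standing out, 160 mm high. Origin at its underside
- bits: bystander: small cardboard box 90 x 70 x 45 mm. Origin at its underside
- pliers: bystander: blue-handled pliers, about 120 mm long and 15 mm high, lying beside the charger board on its +y side
- wrench: bystander: wrench 160 mm long, lying flat
Mind the look-alikes: they are no part of the job. What is shaped like the fresh but pink is not meant. Several things have the shape of the spent; the one meant has the colours described above.

How it is judged:
On the way, in this order (a step that is already met when the one before it is completed fails the run):
1. the spent cell has been taken out of the bay (distance between spent and holder above 0.12 m), for 0.1 s.
2. the fresh cell lies in the bay under the lip (x of fresh_plus in the frame of holder between 0.031 and 0.036 m and y of fresh_plus in the frame of holder between -0.004 and 0.004 m and z of fresh_plus in the frame of holder between 0.029 and 0.037 m and y of fresh in the frame of holder between -0.004 and 0.004 m and z of fresh in the frame of holder between 0.03 and 0.036 m and angle between the x axis of fresh and the x axis of holder, either way round below 0.09 rad), for 0.2 s.
At the end, for the whole second after the job is handed in: The fresh cell lies level in the bay, nub to the lip end: nub tip within 3 mm of the end wall (so under the lip), axis within 4 mm of the bay's centre line, within 3 mm of the seated height and within 5 degrees of the bay's direction. The spent cell lies on the tray's floor. Both are at rest (all of step 2 and x of spent in the frame of tray between -0.066 and 0.066 m and y of spent in the frame of tray between -0.052 and 0.052 m and z of spent in the frame of tray between 0.01 and 0.024 m and linear speed of fresh below 0.02 m/s and linear speed of spent below 0.03 m/s); the robot touches nothing.
It fails at once if a bystander (green cell, tape, screwdriver, bottle, tin, cardboard box, wrench, pliers) is moved more than 30 mm (distance of any of thin, tape, driver, glue, tin, bits, wrench, pliers from where it was at the start of the episode above 0.03 m).
It also fails if it takes over 67 s, if anything falls off the work surface, if the arm or the gripper's body presses on something with over 40 N, if the wrist force passes 120 N, or if a joint passes its speed limit or range.

## Working session

There is one attempt and no reset: what is moved stays moved. The work goes in short steps, Python scripts to look and compute and a tool call to move; the robot and the scene stay as the last step left them, time stands still between calls to the robot, and variables do not carry over. Pictures are saved under pics/ and viewed, and the job is handed in when it is done.

Besides the shell and the picture viewer there is one more tool, called as name(argument=value, ...), one argument or row to a line, values as JSON. arm_command: Moves the arm, as the interface text tells. Its arguments: {"type":"object","properties":{"steps":{"type":"array"}},"required":["steps"]}

```bash
ls; mkdir -p pics; python3 - <<'E'
from plant import ctrl, imaging
import cv2,numpy as np
print(ctrl.observe())
for n in ("scene","top","wrist"):
    im=imaging.camera(n); cv2.imwrite(f"pics/{n}0.png",im)
    i=imaging.camera_info(n); print(n,i)
print(ctrl.hold_point_z)
E
```

```text
pics
{'time_s': 0.0, 'joints': array([ 9.92912279e-01,  2.45791272e-01,  1.55898823e+00, -1.97621259e-05,
        1.33870635e+00, -1.74128112e-01]), 'qvel': array([-1.03469104e-03,  9.20498773e-04, -1.02463301e-03, -1.87813496e-04,
       -3.10929322e-04, -8.62287992e-05]), 'joint_efforts': array([ 1.21224159e-03, -4.15838778e+01, -3.14600766e+01,  6.85430481e-02,
        3.33220640e-02, -1.24191579e-04]), 'ee_pos': array([0.25502102, 0.59716816, 0.17117388]), 'tcp_rot': array([-3.14128359e+00,  1.86790027e-03,  1.16704524e+00]), 'wrist_force': array([ 0.00628155, -0.66646107,  0.06923007]), 'torque': array([ 0.00774326, -0.01302772,  0.00575598]), 'width': 0.09404006160329591}
scene {'fov_y': 56.50793201747142, 'cx': 327.5576543096961, 'cy': 240.13956272719705, 'camera_from_world': array([[-0.45005458,  0.8929764 ,  0.00663506,  0.23972806],
       [ 0.7667029 ,  0.39020157, -0.5098131 , -0.38877423],
       [-0.45784008, -0.2243566 , -0.8602596 ,  1.17368481],
       [ 0.        ,  0.        ,  0.        ,  1.        ]])}
top {'fov_y': 52.29801796147488, 'cx': 314.181441521924, 'cy': 237.19620425759695, 'camera_from_world': array([[-0.02919022, -0.99921215, -0.02688897,  0.0514749 ],
       [-0.99382415,  0.03189296, -0.10628455,  0.57297199],
       [ 0.10705839,  0.02362044, -0.99397212,  1.01836526],
       [ 0.        ,  0.        ,  0.        ,  1.        ]])}
wrist {'fov_y': 62.06937047703479, 'cx': 317.75607732993336, 'cy': 250.30170383970548, 'camera_from_world': array([[ 0.39274184,  0.91964791, -0.00125199, -0.64950509],
       [ 0.88343244, -0.3768968 ,  0.27838091, -0.02984562],
       [ 0.25554055, -0.11043788, -0.96046994,  0.39285458],
       [ 0.        ,  0.        ,  0.        ,  1.        ]])}
0.0188
```

View pics/scene0.png

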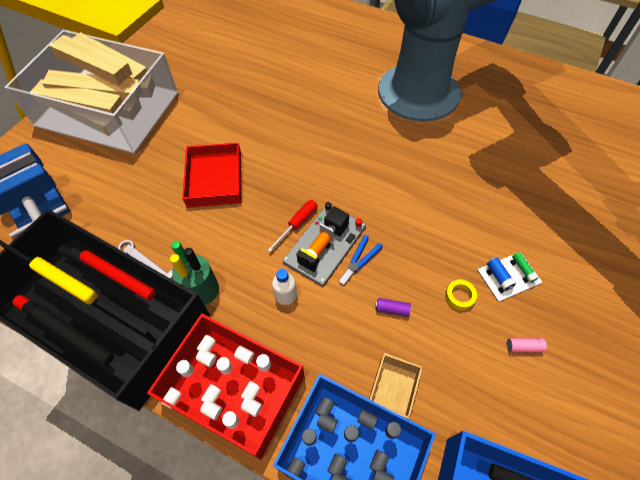

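View pics/top0.png

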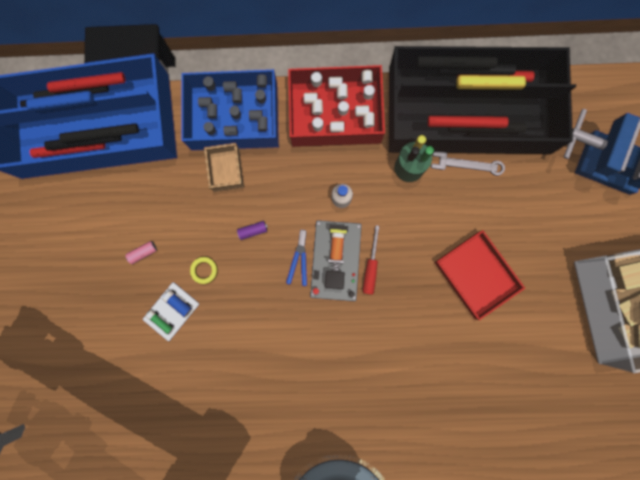

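View pics/wrist0.png

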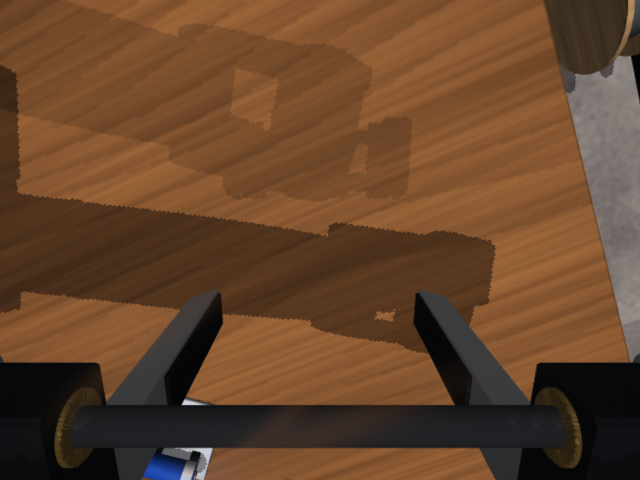

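The top view shows the board at (337,260), lip end up, tray at (479,275), and rack at (171,311). The scene view agrees. I'll enlarge these areas.

```bash
cat > h.py <<'E'
from plant import ctrl, imaging
import cv2,numpy as np
from scipy.spatial.transform import Rotation as R
def K(i):
    f=240/np.tan(np.radians(i['fov_y']/2)); return np.array([[f,0,i['cx']],[0,f,i['cy']],[0,0,1]])
def proj(i,p):
    p=np.atleast_2d(p); T=i['camera_from_world']; c=p@T[:3,:3].T+T[:3,3]
    u=c@K(i).T; return u[:,:2]/u[:,2:]
def back(i,uv,z):
    T=i['camera_from_world']; Rm=T[:3,:3]; o=-Rm.T@T[:3,3]
    uv=np.atleast_2d(uv); d=np.c_[uv,np.ones(len(uv))]@np.linalg.inv(K(i)).T@Rm
    return o+d*((z-o[2])/d[:,2])[:,None]
def crop(im,x0,y0,x1,y1,s,name):
    cv2.imwrite(name,cv2.resize(im[y0:y1,x0:x1],None,fx=s,fy=s,interpolation=cv2.INTER_CUBIC))
E
python3 - <<'E'
from h import *
t=cv2.imread('pics/top0.png'); s=cv2.imread('pics/scene0.png')
a=cv2.resize(t[215:305,300:370],None,fx=6,fy=6,interpolation=2)
b=cv2.resize(t[275:345,135:205],None,fx=6,fy=6,interpolation=2)
cv2.imwrite('pics/c1.png',a);cv2.imwrite('pics/c2.png',b)
crop(s,260,190,390,300,6,'pics/c3.png'); crop(s,470,240,550,310,8,'pics/c4.png')
i=imaging.camera_info('top')
print(back(i,[[337,240],[337,290],[180,300],[162,322]],0.03))
print(back(i,[[479,232],[522,285],[479,318],[436,265]],0.034))
E
```

```text
[[ 0.56679442 -0.01484856  0.03      ]
 [ 0.4601941  -0.0112053   0.03      ]
 [ 0.448743    0.32445981  0.03      ]
 [ 0.40338177  0.36303729  0.03      ]]
[[ 0.57384444 -0.31659034  0.034     ]
 [ 0.45931272 -0.3986272   0.034     ]
 [ 0.39354486 -0.30490314  0.034     ]
 [ 0.50662208 -0.22196521  0.034     ]]
```

View pics/c1.png

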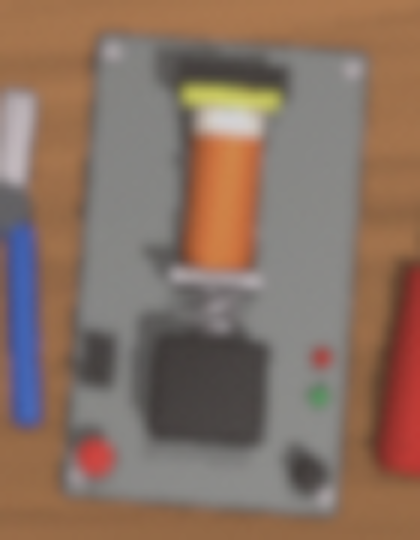

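View pics/c2.png

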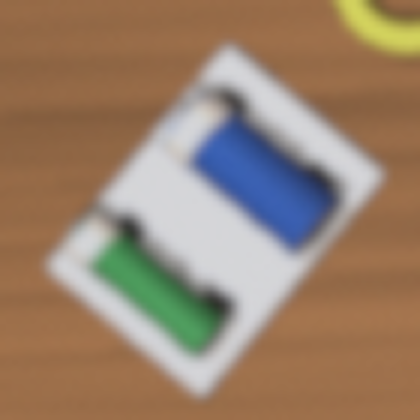

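View pics/c3.png

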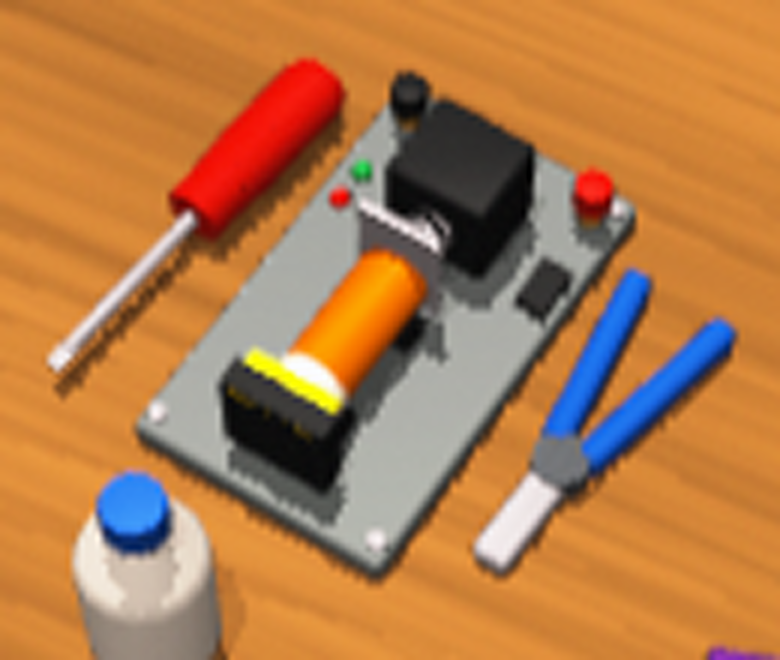

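View pics/c4.png

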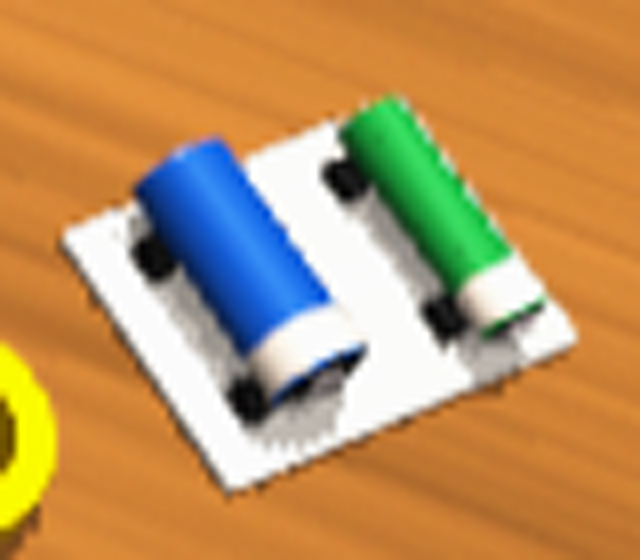

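```bash
python3 - <<'E'
from h import *
from scipy.optimize import least_squares
T=imaging.camera_info('top'); S=imaging.camera_info('scene')
def px(c,s,o): return (np.array(c)+.5)/s-.5+np.array(o)
def fit(obs,x0,free_c=False):
    # obs: (cam, uv, local xyz)
    def res(q):
        c,s=np.cos(q[2]),np.sin(q[2]); r=[]
        for cam,uv,l in obs:
            l=np.array(l); y=l[1]+(q[3] if len(q)>3 else 0)
            w=[q[0]+c*l[0]-s*y,q[1]+s*l[0]+c*y,l[2]]
            r.append(proj(cam,w)[0]-uv)
        return np.ravel(r)
    o=least_squares(res,x0); print(o.x.round(4),np.degrees(o.x[2]).round(2),'rms px',np.sqrt(np.mean(o.fun**2)).round(2)); print(o.fun.reshape(-1,2).round(1).tolist()); return o.x
t=lambda c:px(c,6,(300,215)); s=lambda c:px(c,6,(260,190))
obs=[(T,t(c),l) for c,l in [((103,37),(.057,.05,.012)),((369,53),(.057,-.05,.012)),((335,515),(-.113,-.05,.012)),((63,495),(-.113,.05,.012)),
 ((180,98),(.028,.017,.0515)),((282,100),(.028,-.017,.0515))]]
obsS=[(S,s(c),l) for c,l in [((380,570),(.057,.05,.012)),((138,430),(.057,-.05,.012)),((637,213),(-.113,.05,.012)),((257,348),(.028,-.017,.0515)),((340,398),(.028,.017,.0515))]]
fit(obs,[.5,-.01,0]);fit(obsS,[.5,-.01,0]);fit(obs+obsS,[.5,-.01,0])
t=lambda c:px(c,6,(135,275)); s=lambda c:px(c,8,(470,240))
a,b=.038,.052
o=[(T,t((228,43)),(a,-b,.006)),(T,t((385,173)),(-a,-b,.006)),(T,t((203,397)),(-a,b,.006)),(T,t((47,263)),(a,b,.006))]
p=[(S,s((63,238)),(-a,-b,.006)),(S,s((232,490)),(a,-b,.006)),(S,s((578,337)),(a,b,.006))]
print('rack centre');fit(o,[.43,.35,.8]);fit(p,[.43,.35,.8]);q=fit(o+p,[.43,.35,.8])
# fresh cell: top silhouette in top crop:corners of can outline ~ at axis height .025
ends=[t(((215+180)/2-8,(93+155)/2+4)),t(((335+297)/2,(190+250)/2))]
w=back(T,ends,.025);print('fresh ends top',w, w.mean(0), np.degrees(np.arctan2(*(w[0]-w[1])[1::-1])), np.linalg.norm(w[0]-w[1]))
c=np.mean(back(T,[[479,232],[522,285],[479,318],[436,265]],.034),0);print('tray',c)
E
```

```text
[ 0.5537 -0.0142 -0.1083] -6.21 rms px 0.74
[[-0.8, -1.5], [0.4, -0.7], [0.6, 0.4], [-0.3, -0.0], [0.5, 0.5], [-0.4, 1.3]]
[ 0.5523 -0.0129 -0.1054] -6.04 rms px 0.72
[[-0.0, 0.5], [-1.1, -0.7], [0.9, -1.2], [-0.2, 0.6], [0.5, 0.6]]
[ 0.553  -0.0135 -0.1055] -6.05 rms px 0.8
[[-1.2, -1.1], [0.0, -0.5], [0.5, 0.6], [-0.5, 0.4], [0.1, 0.8], [-0.8, 1.6], [-0.5, 0.7], [-1.6, -0.6], [0.4, -1.1], [-0.7, 0.7], [0.0, 0.7]]
rack centre
[0.4253 0.3525 0.8652] 49.57 rms px 0.28
[[0.2, -0.4], [0.3, -0.2], [-0.1, 0.2], [-0.4, 0.3]]
[0.4233 0.353  0.8806] 50.45 rms px 0.36
[[-0.6, -0.3], [0.1, 0.3], [0.5, -0.0]]
[0.4245 0.3528 0.8725] 49.99 rms px 0.47
[[-0.2, -0.0], [0.1, -0.0], [-0.1, 0.6], [-0.5, 0.9], [-0.9, -0.1], [-0.4, 0.6], [0.2, 0.6]]
fresh ends top [[0.45825097 0.35593    0.025     ]
 [0.42433473 0.31033366 0.025     ]] [0.44129285 0.33313183 0.025     ] 53.35676199679999 0.05682726666151377
tray [ 0.48333102 -0.31052147  0.034     ]
```

```bash
python3 - <<'E'
from h import *
o=ctrl.observe();W=imaging.camera_info('wrist')
Tw=np.eye(4);Tw[:3,:3]=R.from_euler('xyz',o['tcp_rot']).as_matrix();Tw[:3,3]=o['ee_pos']
tc=np.linalg.inv(W['camera_from_world']@Tw)
print(tc.round(3)) # cam in tcp
# principal-axis table hit with TCP at p, yaw y
for p,y in [((.553,-.0137,.2),84),((.46,-.0137,.2),84),((.553,-.0137,.15),84)]:
    M=np.eye(4);M[:3,:3]=R.from_euler('xyz',[180,0,y],degrees=True).as_matrix();M[:3,3]=p
    W2=dict(W);W2['camera_from_world']=np.linalg.inv(M@tc)
    print(p,proj(W2,[[.553,-.0137,.033],[.587,-.017,.05],[.52,-.01,.05]]).round())
E
```

```text
[[ 1.     0.     0.     0.   ]
 [-0.     0.96   0.279 -0.081]
 [-0.    -0.279  0.96  -0.213]
 [ 0.     0.     0.     1.   ]]
(0.553, -0.0137, 0.2) [[318. 221.]
 [318. 260.]
 [318. 189.]]
(0.46, -0.0137, 0.2) [[327. 309.]
 [327. 346.]
 [328. 284.]]
(0.553, -0.0137, 0.15) [[317. 233.]
 [318. 278.]
 [318. 197.]]
```

arm_command(
  steps=[
    [20, -41, 0, 0, 0, 1.2, 110],
    [20, -41, 0, 0, 0, 1.2, 110],
    [20, -41, 0, 0, 0, 1.2, 110],
    [20, -41, 0, 0, 0, 1.2, 110],
    [20, -41, 0, 0, 0, 1.2, 110],
  ],
)

```text
time_s: 0.65
ee_pos: [0.3556, 0.391, 0.172]
tcp_rot: [-3.142, 0.0, 1.273]
wrist_force: [0.0, -0.2, 0.2]
width: 0.0573
```

arm_command(
  steps=[
    [20, -41, 0, 0, 0, 1.2, 110],
    [20, -41, 0, 0, 0, 1.2, 110],
    [20, -41, 0, 0, 0, 1.2, 110],
    [20, -41, 0, 0, 0, 1.2, 110],
    [20, -41, 0, 0, 0, 1.2, 110],
  ],
)

```text
time_s: 1.15
ee_pos: [0.4557, 0.186, 0.1722]
tcp_rot: [3.142, -0.0, 1.377]
wrist_force: [1.7, -0.8, -0.0]
width: 0.0533
```

arm_command(
  steps=[
    [20, -41, 0, 0, 0, 1.2, 110],
    [20, -41, 0, 0, 0, 1.2, 110],
    [20, -41, 0, 0, 0, 1.2, 110],
    [20, -41, 0, 0, 0, 1.2, 110],
    [18, -36, 0, 0, 0, 0.3, 110],
  ],
)

```text
time_s: 1.65
ee_pos: [0.5538, -0.0144, 0.172]
tcp_rot: [-3.141, 0.0, 1.465]
wrist_force: [0.3, 1.0, 0.1]
width: 0.0535
```

arm_command(
  steps=[
    [0, 0, 0, 0, 0, 0, 110],
    [0, 0, 0, 0, 0, 0, 110],
  ],
)

```text
time_s: 1.85
ee_pos: [0.5531, -0.0125, 0.1718]
tcp_rot: [-3.14, -0.001, 1.464]
wrist_force: [0.6, 0.4, -0.2]
width: 0.0534
```

```bash
python3 - <<'E'
from h import *
o=ctrl.observe();print(o['ee_pos'],np.degrees(o['tcp_rot']),o['width'])
W=imaging.camera_info('wrist')
cv2.imwrite('pics/w1.png',imaging.camera('wrist'))
np.save('w1.npy',W['camera_from_world'])
E
```

```text
[ 0.55307315 -0.01253513  0.17175863] [-1.79930733e+02 -2.95267227e-02  8.38747863e+01] 0.05338546243869652
```

View pics/w1.png

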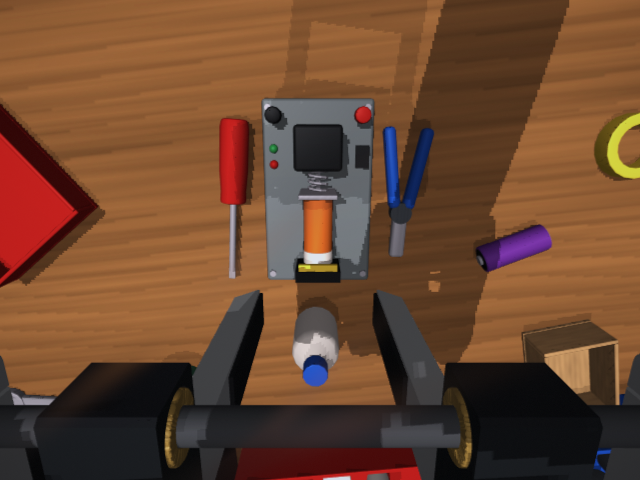

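```bash
python3 - <<'E'
from h import *
crop(cv2.imread('pics/w1.png'),255,180,385,290,6,'pics/w1b.png')
crop(cv2.imread('pics/w1.png'),255,90,385,190,6,'pics/w1a.png')
E
```

```text
(no output)
```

View pics/w1b.png

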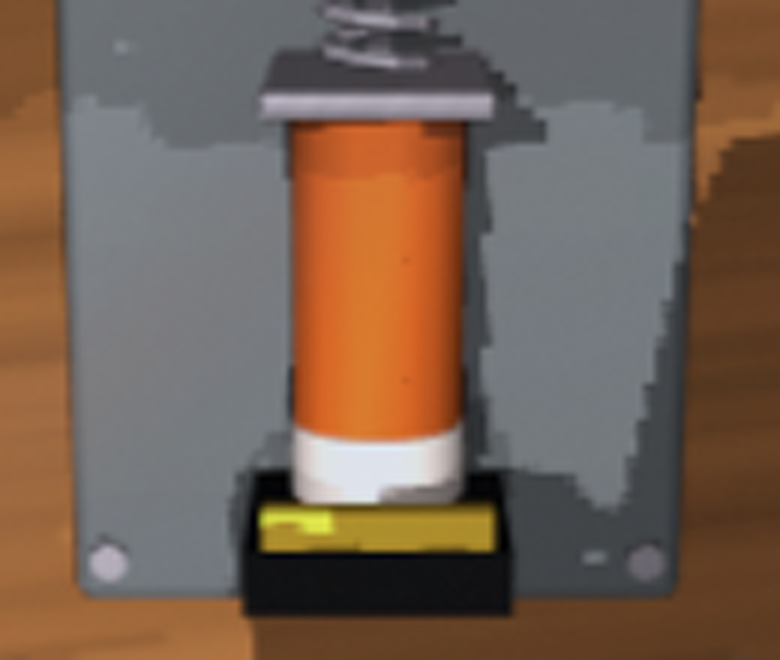

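View pics/w1a.png

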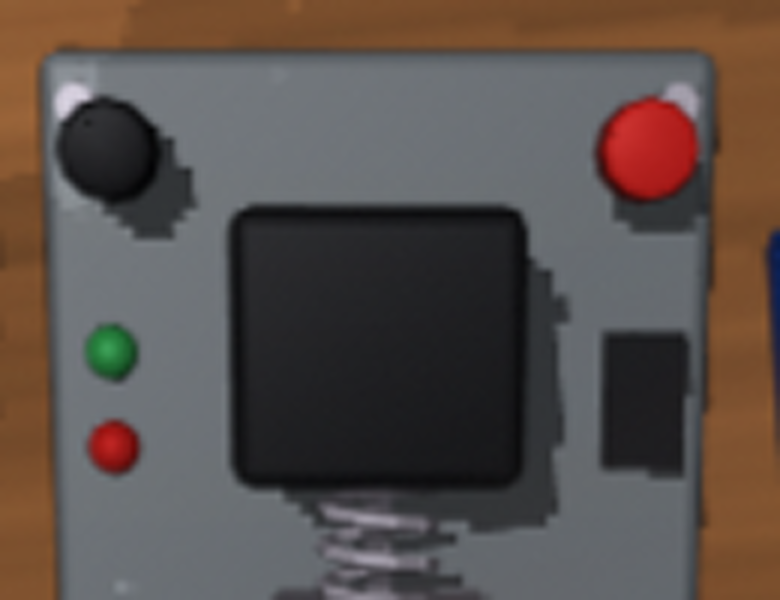

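```bash
cat >> h.py <<'E'
from scipy.optimize import least_squares
def px(c,s,o): return (np.array(c)+.5)/s-.5+np.array(o)
def fit(obs,x0):
    def res(q):
        c,s=np.cos(q[2]),np.sin(q[2]); r=[]
        for cam,uv,l in obs:
            w=[q[0]+c*l[0]-s*l[1],q[1]+s*l[0]+c*l[1],l[2]]
            r.append(proj(cam,w)[0]-uv)
        return np.ravel(r)
    o=least_squares(res,x0); print(o.x.round(4),np.degrees(o.x[2]).round(2),'rms px',np.sqrt(np.mean(o.fun**2)).round(2)); print(o.fun.reshape(-1,2).round(1).tolist()); return o.x
E
python3 - <<'E'
from h import *
W=imaging.camera_info('wrist');print(abs(W['camera_from_world']-np.load('w1.npy')).max())
W['camera_from_world']=np.load('w1.npy')
b=lambda c:px(c,6,(255,180));a=lambda c:px(c,6,(255,90))
obs=[(W,b(c),l) for c,l in [((78,597),(.057,-.05,.012)),((677,597),(.057,.05,.012)),((259,507),(.028,-.017,.0515)),((496,507),(.028,.017,.0515)),((261,117),(-.031,-.016,.062)),((495,117),(-.031,.016,.062))]]
obs+=[(W,a(c),l) for c,l in [((42,53),(-.113,-.05,.012)),((713,53),(-.113,.05,.012))]]
q=fit(obs,[.553,-.0137,-.1])
fit(obs[2:6],q)
E
```

```text
0.0015064783677527643
[ 0.5538 -0.0127 -0.1069] -6.13 rms px 0.62
[[-0.3, 0.6], [0.4, 0.6], [0.4, 0.3], [-0.4, 0.3], [-0.2, 0.3], [0.1, 0.3], [-1.1, -1.0], [1.1, -1.0]]
[ 0.5536 -0.0126 -0.1078] -6.18 rms px 0.23
[[0.4, -0.0], [-0.4, 0.0], [-0.2, -0.0], [0.2, 0.0]]
```

arm_command(
  steps=[
    [3, 0, -40, 0, 0, 0, 110],
    [2, 0, -40, 0, 0, 0, 110],
    [1, -1, -35, 0, 0, 0, 110],
    [0, 0, -25, 0, 0, 0, 110],
    [0, 0, -10, 0, 0, 0, 110],
  ],
)

```text
time_s: 2.4
ee_pos: [0.5566, -0.0111, 0.0194]
tcp_rot: [-3.136, -0.001, 1.468]
wrist_force: [-0.2, -0.2, 0.1]
width: 0.0536
```

arm_command(
  steps=[
    [0, 0, 0, 0, 0, 0, 110],
    [0, 0, 0, 0, 0, 0, 110],
  ],
)

```text
time_s: 2.6
ee_pos: [0.5603, -0.0128, 0.0237]
tcp_rot: [3.139, 0.0, 1.466]
wrist_force: [0.4, -0.6, 1.0]
width: 0.0534
```

```bash
python3 - <<'E'
from h import *
o=ctrl.observe();print(o['ee_pos'],np.degrees(o['tcp_rot']),o['width'],o['wrist_force'])
cv2.imwrite('pics/w2.png',imaging.camera('wrist'))
E
```

```text
[ 0.56032877 -0.01278918  0.02370293] [1.79874172e+02 1.25794149e-02 8.40236948e+01] 0.05341136890072869 [ 0.36368299 -0.60208172  1.01428962]
```

View pics/w2.png

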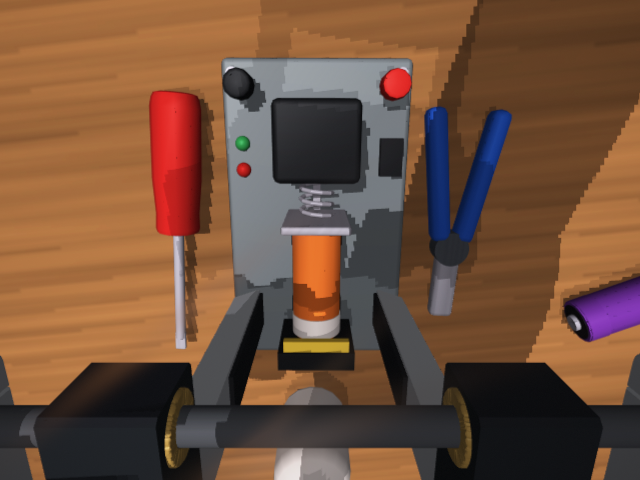

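The fingers straddle the orange cell, with tips at about u 262 and 375 and the cell centre at u 317. I'll close now.

arm_command(
  steps=[
    [0, 0, -1, 0, 0, 0, 255],
    [0, 0, 0, 0, 0, 0, 255],
    [0, 0, 0, 0, 0, 0, 255],
    [0, 0, 0, 0, 0, 0, 255],
    [0, 0, 0, 0, 0, 0, 255],
  ],
)

```text
time_s: 3.15
ee_pos: [0.5594, -0.0134, 0.0213]
tcp_rot: [3.141, 0.0, 1.465]
wrist_force: [-0.4, -0.1, -0.1]
width: 0.0169
```

arm_command(
  steps=[
    [0, 0, 0, 0, 0, 0, 255],
    [0, 0, 0, 0, 0, 0, 255],
  ],
)

```text
time_s: 3.35
ee_pos: [0.5594, -0.0133, 0.0212]
tcp_rot: [-3.142, 0.0, 1.465]
wrist_force: [-0.4, 0.1, 0.5]
width: 0.0016
```

```bash
python3 - <<'E'
from h import *
o=ctrl.observe();print(o['ee_pos'],o['width'],o['wrist_force'])
cv2.imwrite('pics/w3.png',imaging.camera('wrist'))
crop(imaging.camera('scene'),260,150,390,290,5,'pics/s3.png')
E
```

```text
[ 0.55938026 -0.01330568  0.02122626] 0.0015855185191715054 [-0.42812829  0.0628414   0.54846574]
```

View pics/w3.png

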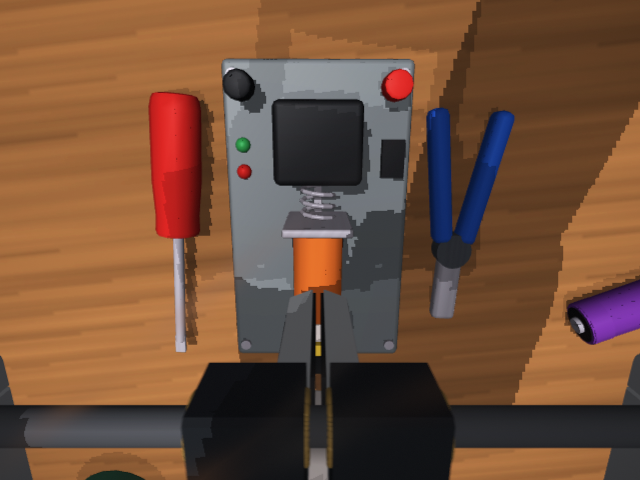

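View pics/s3.png

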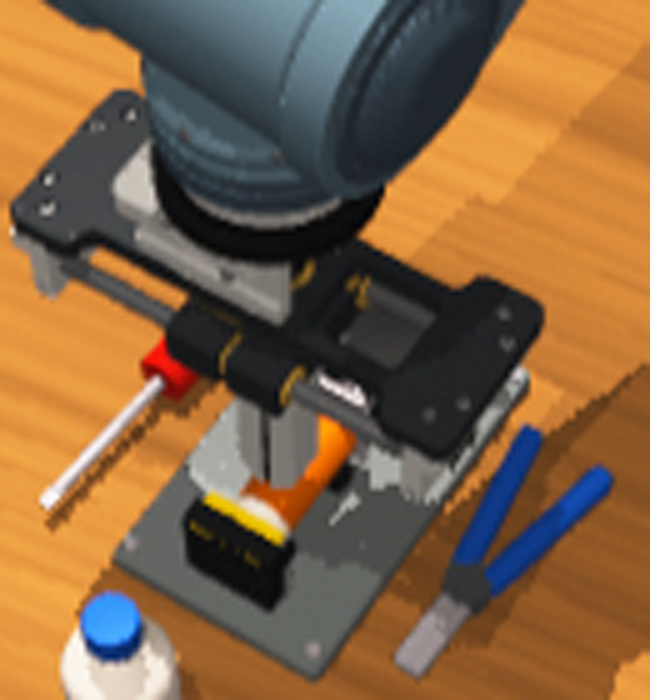

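```bash
python3 - <<'E'
from h import *
o=ctrl.observe();p=o['ee_pos']
S=imaging.camera_info('scene');W=imaging.camera_info('wrist')
for dz in (0,.015,.025,.035,.05): print(dz,((proj(S,p+[0,0,dz])-[260,150])*5).round(), proj(W,p+[0,0,dz]).round())
im=imaging.camera('scene');crop(im,295,210,345,270,12,'pics/s4.png')
E
```

```text
0 [[279. 510.]] [[318. 282.]]
0.015 [[279. 492.]] [[318. 292.]]
0.025 [[278. 480.]] [[318. 299.]]
0.035 [[278. 467.]] [[318. 308.]]
0.05 [[277. 447.]] [[318. 322.]]
```

View pics/s4.png

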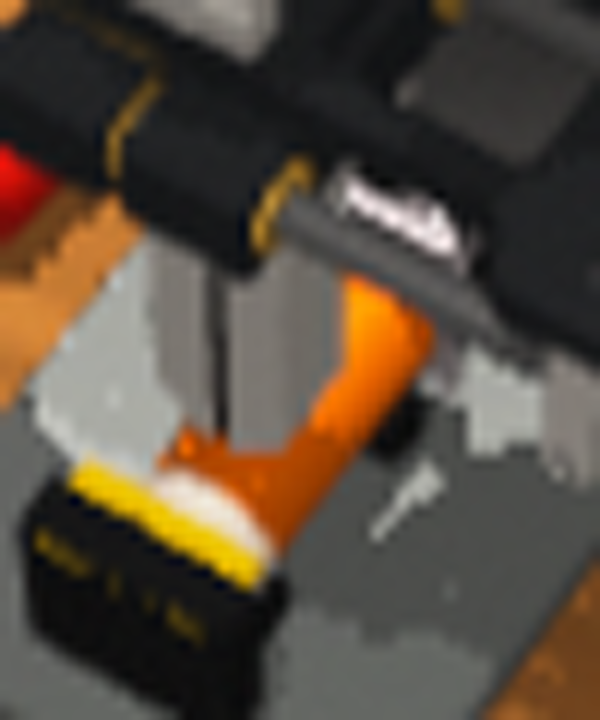

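```bash
python3 - <<'E'
from h import *
crop(cv2.imread('pics/w3.png'),270,270,370,370,6,'pics/w3c.png')
o=ctrl.observe();p=o['ee_pos'];Rm=R.from_euler('xyz',o['tcp_rot']).as_matrix()
S=imaging.camera_info('scene');W=imaging.camera_info('wrist')
for h in (.02,.025,.03,.035,.04):
    print(h,proj(W,p+Rm@[0,-.008,-h]).round(1),((proj(S,p+Rm@[0,.008,-h])-[295,210])*12).round())
E
```

```text
0.02 [[317.7 281.2]] [[221. 481.]]
0.025 [[317.6 284.7]] [[220. 466.]]
0.03 [[317.6 288.4]] [[220. 451.]]
0.035 [[317.6 292.3]] [[219. 436.]]
0.04 [[317.6 296.3]] [[218. 421.]]
```

View pics/w3c.png

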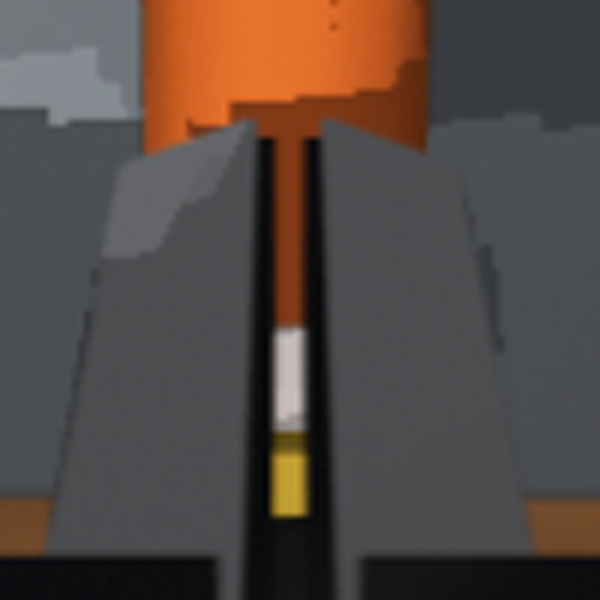

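The fingers closed above the cell. Both views put the real fingertips about 34 mm behind the reported TCP, so I'll open and go down about 35 mm more.

arm_command(
  steps=[
    [0, 0, 0, 0, 0, 0, 110],
    [0, 0, 0, 0, 0, 0, 110],
    [0, 0, 0, 0, 0, 0, 110],
    [0, 0, 0, 0, 0, 0, 110],
    [0, 0, 0, 0, 0, 0, 110],
  ],
)

```text
time_s: 4.0
ee_pos: [0.5594, -0.0133, 0.0213]
tcp_rot: [3.142, 0.0, 1.465]
wrist_force: [0.0, -0.3, -1.0]
width: 0.037
```

arm_command(
  steps=[
    [0, 0, -8, 0, 0, 0, 110],
    [0, 0, -8, 0, 0, 0, 110],
    [0, 0, -6, 0, 0, 0, 110],
    [0, 0, -4, 0, 0, 0, 110],
    [0, 0, 0, 0, 0, 0, 110],
  ],
)

```text
time_s: 4.5
ee_pos: [0.5587, -0.0131, -0.0058]
tcp_rot: [-3.14, -0.0, 1.465]
wrist_force: [-1.1, 0.5, -0.7]
width: 0.0535
```

```bash
python3 - <<'E'
from h import *
o=ctrl.observe();print(o['ee_pos'],o['width'],o['wrist_force'])
a=cv2.resize(imaging.camera('wrist')[200:400,200:440],None,fx=2.5,fy=2.5)
b=cv2.resize(imaging.camera('scene')[190:275,290:360],None,fx=5,fy=5,interpolation=2)
cv2.imwrite('pics/w5.png',a);cv2.imwrite('pics/s5.png',b)
E
```

```text
[ 0.5586505  -0.01310275 -0.00576313] 0.0535018979948894 [-1.07863795  0.50416771 -0.7165151 ]
```

View pics/w5.png

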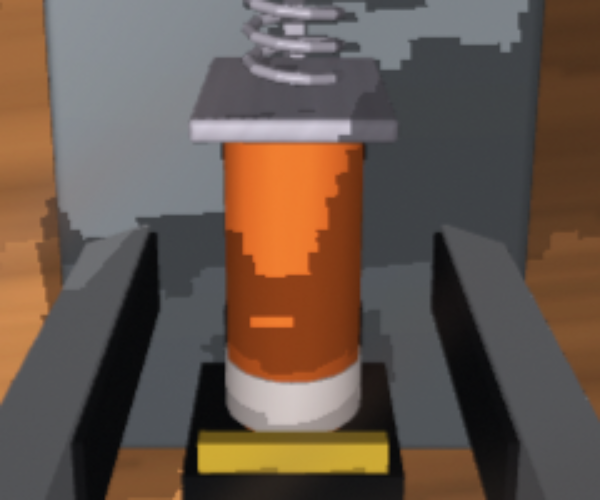

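View pics/s5.png

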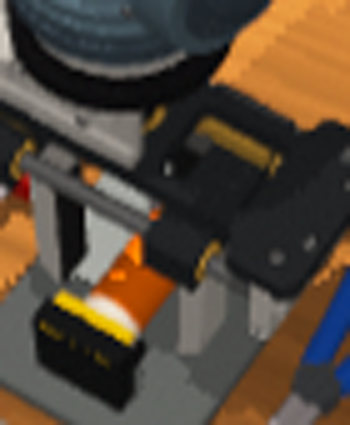

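arm_command(
  steps=[
    [0, 0, -4, 0, 0, 0, 110],
    [0, 0, -3, 0, 0, 0, 110],
    [0, 0, 0, 0, 0, 0, 255],
    [0, 0, 0, 0, 0, 0, 255],
    [0, 0, 0, 0, 0, 0, 255],
  ],
)

```text
time_s: 5.1
ee_pos: [0.5595, -0.0133, -0.0116]
tcp_rot: [3.141, 0.0, 1.466]
wrist_force: [0.3, 0.5, 0.2]
width: 0.0329
```

arm_command(
  steps=[
    [0, 0, 0, 0, 0, 0, 255],
    [0, 0, 0, 0, 0, 0, 255],
    [0, 0, 0, 0, 0, 0, 255],
  ],
)

```text
time_s: 5.4
ee_pos: [0.5596, -0.0134, -0.0116]
tcp_rot: [3.141, 0.0, 1.466]
wrist_force: [-0.1, 0.3, -0.3]
width: 0.0255
```

Width is 25.5 mm, so the cell is gripped. Pushing it back 10 mm.

arm_command(
  steps=[
    [-2.5, 0.3, 0, 0, 0, 0, 255],
    [-2.5, 0.3, 0.5, 0, 0, 0, 255],
    [-2.5, 0.3, 0, 0, 0, 0, 255],
    [-2.5, 0.2, 0, 0, 0, 0, 255],
    [0, 0, 0, 0, 0, 0, 255],
  ],
)

```text
time_s: 5.9
ee_pos: [0.5508, -0.0125, -0.0108]
tcp_rot: [3.137, 0.0, 1.465]
wrist_force: [8.0, -0.8, -4.4]
width: 0.0255
```

arm_command(
  steps=[
    [0, 0, 0, 0, 0, 0, 255],
  ],
)

```text
time_s: 6.0
ee_pos: [0.551, -0.0125, -0.0108]
tcp_rot: [3.137, 0.0, 1.465]
wrist_force: [6.5, -1.4, -4.4]
width: 0.0252
```

```bash
python3 - <<'E'
from h import *
o=ctrl.observe();print(o['ee_pos'],o['width'],o['wrist_force'])
a=cv2.resize(imaging.camera('wrist')[200:400,200:440],None,fx=2.5,fy=2.5)
cv2.imwrite('pics/w6.png',a)
E
```

```text
[ 0.5509718  -0.01251244 -0.01080996] 0.02518057151800443 [ 6.48376564 -1.39814461 -4.39786171]
```

View pics/w6.png

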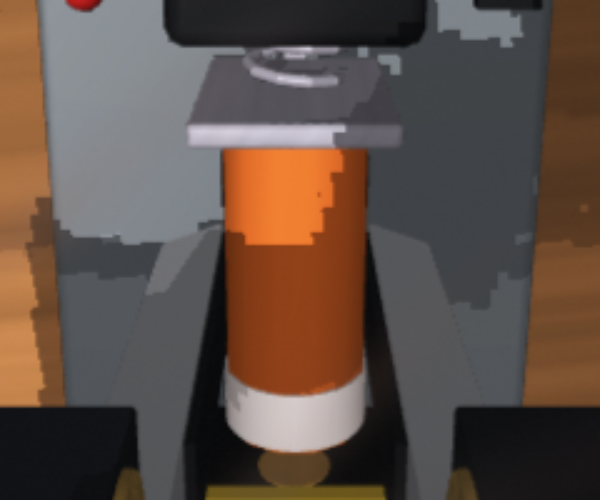

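arm_command(
  steps=[
    [-2, 0.2, 0, 0, 0, 0, 255],
    [0, 0, 3, 0, 0, 0, 255],
    [0, 0, 4, 0, 0, 0, 255],
    [0, 0, 5, 0, 0, 0, 255],
  ],
)

```text
time_s: 6.45
ee_pos: [0.5488, -0.0122, 0.001]
tcp_rot: [3.138, -0.0, 1.465]
wrist_force: [7.1, -0.6, -5.3]
width: 0.0252
```

arm_command(
  steps=[
    [0, 0, 5, 0, 0, 0, 255],
    [0, 0, 5, 0, 0, 0, 255],
    [0, 0, 5, 0, 0, 0, 255],
  ],
)

```text
time_s: 6.75
ee_pos: [0.549, -0.0122, 0.0162]
tcp_rot: [3.137, 0.0, 1.465]
wrist_force: [7.2, 0.1, -6.3]
width: 0.025
```

```bash
python3 - <<'E'
from h import *
o=ctrl.observe();print(o['ee_pos'],o['width'],o['wrist_force'])
a=cv2.resize(imaging.camera('wrist')[200:400,200:440],None,fx=2,fy=2)
b=cv2.resize(imaging.camera('scene')[190:270,290:370],None,fx=5,fy=5,interpolation=2)
cv2.imwrite('pics/w7.png',np.hstack([a[:400],b[:400,:320]]))
E
```

```text
[ 0.54903101 -0.01219337  0.01623525] 0.024981011278686387 [ 7.18870801  0.07964433 -6.26928855]
```

View pics/w7.png

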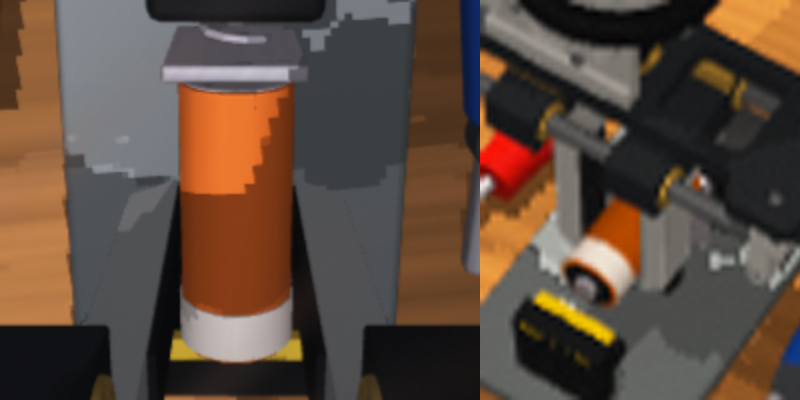

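arm_command(
  steps=[
    [0, 0, 8, 0, 0, 0, 255],
    [0, 0, 10, 0, 0, 0, 255],
    [0, 0, 15, 0, 0, 0, 255],
    [0, 0, 25, 0, 0, 0, 255],
    [0, 0, 40, 0, 0, 0, 255],
  ],
)

```text
time_s: 7.35
ee_pos: [0.5441, -0.0112, 0.1122]
tcp_rot: [-3.134, -0.001, 1.465]
wrist_force: [0.4, -0.5, -0.6]
width: 0.0253
```

arm_command(
  steps=[
    [0, 0, 20, 0, 0, 0, 255],
    [0, -10, 0, 0, 0, 0, 255],
    [0, -10, 0, 0, 0, 0, 255],
  ],
)

```text
time_s: 7.65
ee_pos: [0.5465, -0.0324, 0.1332]
tcp_rot: [-3.14, -0.0, 1.466]
wrist_force: [0.5, 0.2, -1.3]
width: 0.0253
```

```bash
python3 - <<'E'
from h import *
o=ctrl.observe();print(o['ee_pos'],o['width'],o['wrist_force'])
a=cv2.resize(imaging.camera('wrist')[80:400,160:480],None,fx=1.5,fy=1.5)
cv2.imwrite('pics/w8.png',a)
b=imaging.camera('scene');crop(b,200,80,380,280,3,'pics/s8.png')
E
```

```text
[ 0.54651832 -0.03236468  0.13317412] 0.02531404201814089 [ 0.49871012  0.24450661 -1.32899472]
```

View pics/w8.png

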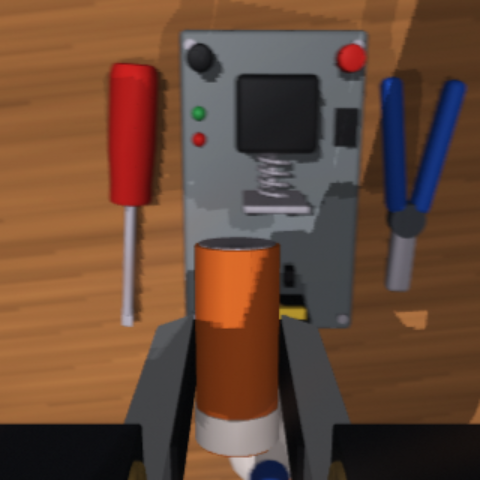

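View pics/s8.png

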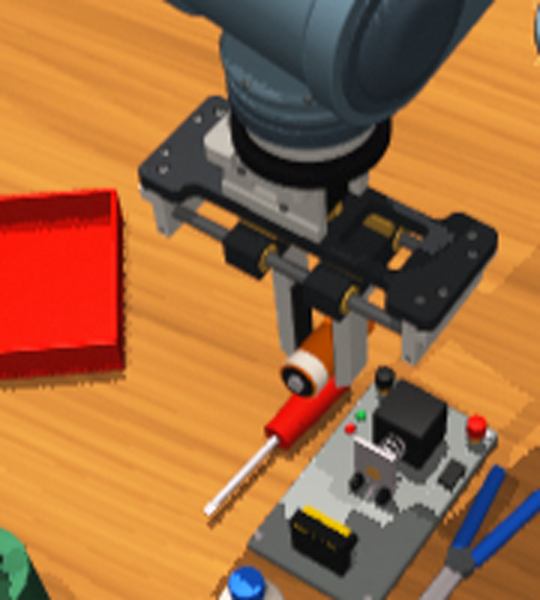

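arm_command(
  steps=[
    [-10, -45, 0, 0, 0, 0, 255],
    [-10, -48, 0, 0, 0, 0, 255],
    [-10, -48, 0, 0, 0, 0, 255],
    [-10, -48, 0, 0, 0, 0, 255],
    [-10, -45, 0, 0, 0, 0, 255],
  ],
)

```text
time_s: 8.25
ee_pos: [0.4955, -0.2673, 0.1317]
tcp_rot: [-3.139, -0.002, 1.465]
wrist_force: [1.0, -0.2, -1.2]
width: 0.0254
```

arm_command(
  steps=[
    [-10, -43, 0, 0, 0, 0, 255],
    [0, 0, -40, 0, 0, 0, 255],
    [0, 0, -40, 0, 0, 0, 255],
    [0, 0, 0, 0, 0, 0, 255],
  ],
)

```text
time_s: 8.65
ee_pos: [0.482, -0.3049, 0.0459]
tcp_rot: [-3.129, -0.01, 1.464]
wrist_force: [-1.3, 1.4, -1.2]
width: 0.0252
```

```bash
python3 - <<'E'
from h import *
o=ctrl.observe();print(o['ee_pos'],o['width'],o['wrist_force'])
a=cv2.resize(imaging.camera('wrist'),None,fx=.75,fy=.75)
cv2.imwrite('pics/w9.png',a)
b=imaging.camera('scene');crop(b,150,80,330,230,4,'pics/s9.png')
E
```

```text
[ 0.48201215 -0.30489828  0.04593858] 0.02520942704197422 [-1.34510717  1.36135564 -1.18627168]
```

View pics/w9.png

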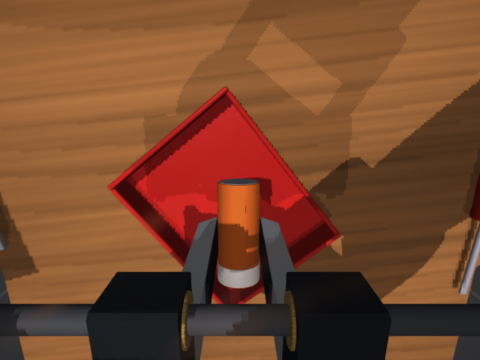

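View pics/s9.png

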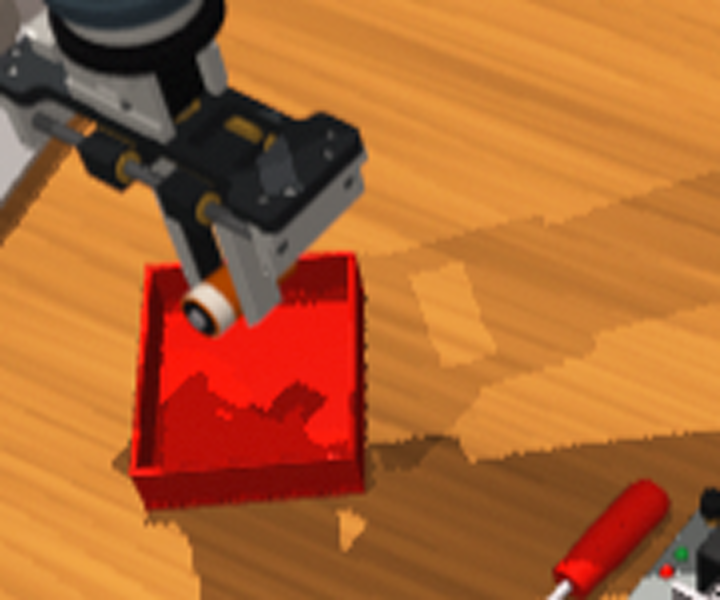

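arm_command(
  steps=[
    [0, 0, -25, 0, 0, 0, 255],
    [0, 0, -20, 0, 0, 0, 255],
    [0, 0, -15, 0, 0, 0, 255],
    [0, 0, 0, 0, 0, 0, 255],
    [0, 0, 0, 0, 0, 0, 255],
  ],
)

```text
time_s: 9.25
ee_pos: [0.4882, -0.3095, -0.005]
tcp_rot: [3.14, 0.001, 1.466]
wrist_force: [-0.1, -1.2, -0.8]
width: 0.0251
```

arm_command(
  steps=[
    [-2, 0, -8, 0, 0, 0, 255],
    [0, 0, -6, 0, 0, 0, 255],
    [0, 0, -4, 0, 0, 0, 255],
    [0, 0, 0, 0, 0, 0, 255],
    [0, 0, 0, 0, 0, 0, 255],
  ],
)

```text
time_s: 9.75
ee_pos: [0.4855, -0.309, -0.024]
tcp_rot: [-3.142, -0.0, 1.465]
wrist_force: [0.2, 0.2, 0.6]
width: 0.025
```

```bash
python3 - <<'E'
from h import *
o=ctrl.observe();print(o['ee_pos'],o['width'],o['wrist_force'])
a=cv2.resize(imaging.camera('wrist'),None,fx=.75,fy=.75)
cv2.imwrite('pics/w10.png',a)
b=imaging.camera('scene');crop(b,170,120,270,220,6,'pics/s10.png')
E
```

```text
[ 0.48549545 -0.30903559 -0.02402451] 0.025039956094326264 [0.15030139 0.15291512 0.63836158]
```

View pics/s10.png

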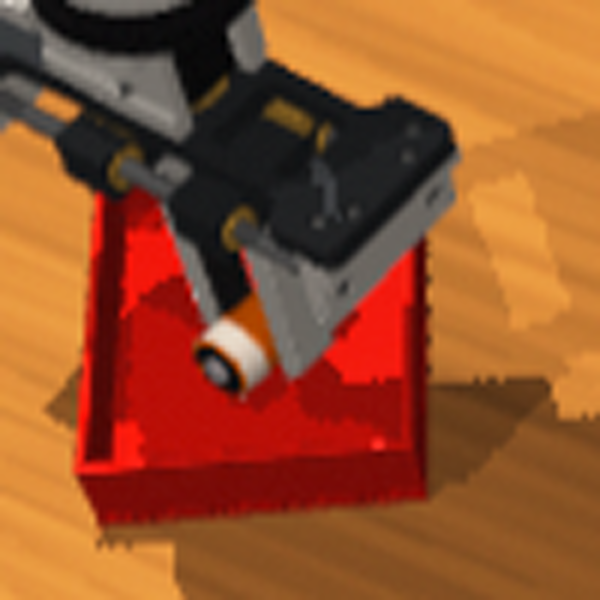

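Vertical force changed from -1.2 to +0.6 N, so the cell is touching the tray floor near the centre. Releasing.

arm_command(
  steps=[
    [0, 0, 0, 0, 0, 0, 150],
    [0, 0, 0, 0, 0, 0, 130],
    [0, 0, 0, 0, 0, 0, 110],
    [0, 0, 0, 0, 0, 0, 110],
    [0, 0, 0, 0, 0, 0, 110],
  ],
)

```text
time_s: 10.35
ee_pos: [0.4854, -0.3089, -0.0243]
tcp_rot: [-3.142, -0.0, 1.465]
wrist_force: [-0.1, 0.3, 0.2]
width: 0.0536
```

arm_command(
  steps=[
    [0, 0, 15, 0, 0, 0, 110],
    [0, 0, 40, 0, 0, 0, 110],
    [0, 0, 50, 0, 0, 0, 110],
    [0, 0, 50, 0, 0, 0, 110],
    [0, 0, 40, 0, 0, 0, 110],
  ],
)

```text
time_s: 10.85
ee_pos: [0.486, -0.3095, 0.1755]
tcp_rot: [3.138, 0.003, 1.466]
wrist_force: [0.8, -0.5, 0.1]
width: 0.0536
```

```bash
python3 - <<'E'
from h import *
o=ctrl.observe();print(o['ee_pos'],o['width'],o['wrist_force'],o['joints'])
b=imaging.camera('scene');crop(b,170,120,270,220,6,'pics/s11.png')
E
```

```text
[ 0.4860169  -0.30950604  0.17545296] 0.05362673506377801 [ 0.84496216 -0.49946991  0.09537447] [-7.63721623e-01  6.80907476e-02  1.75041887e+00 -3.23879904e-05
  1.31885595e+00 -2.22928400e+00]
```

View pics/s11.png

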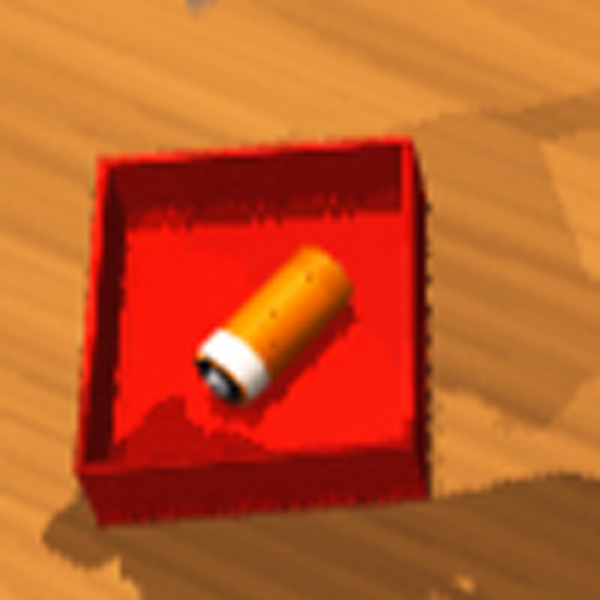

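Spent cell is lying mid-tray. Next I'll hover over the rack with the yaw turned to about 140°.

arm_command(
  steps=[
    [-3, 43, 0, 0, 0, 3.8, 110],
    [-3, 43, 0, 0, 0, 3.8, 110],
    [-3, 43, 0, 0, 0, 3.8, 110],
    [-3, 43, 0, 0, 0, 3.8, 110],
    [-3, 43, 0, 0, 0, 3.8, 110],
  ],
)

```text
time_s: 11.4
ee_pos: [0.4701, -0.0924, 0.1716]
tcp_rot: [3.14, 0.001, 1.799]
wrist_force: [-0.3, 0.8, -0.1]
width: 0.0533
```

arm_command(
  steps=[
    [-3, 43, 0, 0, 0, 3.8, 110],
    [-3, 43, 0, 0, 0, 3.8, 110],
    [-3, 43, 0, 0, 0, 3.8, 110],
    [-3, 43, 0, 0, 0, 3.8, 110],
    [-3, 43, 0, 0, 0, 3.8, 110],
  ],
)

```text
time_s: 11.9
ee_pos: [0.4551, 0.1228, 0.1718]
tcp_rot: [3.14, 0.001, 2.131]
wrist_force: [1.5, 1.0, -0.6]
width: 0.0536
```

arm_command(
  steps=[
    [-3, 43, 0, 0, 0, 3.8, 110],
    [-3, 43, 0, 0, 0, 3.8, 110],
    [-3, 43, 0, 0, 0, 3.8, 110],
    [-2, 43, 0, 0, 0, 3.8, 110],
    [0, 43, 0, 0, 0, 2.8, 110],
  ],
)

```text
time_s: 12.4
ee_pos: [0.4439, 0.338, 0.1718]
tcp_rot: [3.14, 0.001, 2.446]
wrist_force: [0.7, -0.5, 0.2]
width: 0.0534
```

arm_command(
  steps=[
    [0, 0, 0, 0, 0, 0, 110],
    [0, 0, 0, 0, 0, 0, 110],
    [0, 0, 0, 0, 0, 0, 110],
  ],
)

```text
time_s: 12.7
ee_pos: [0.4445, 0.3352, 0.171]
tcp_rot: [3.142, 0.0, 2.442]
wrist_force: [0.5, -0.1, -0.9]
width: 0.0535
```

```bash
python3 - <<'E'
from h import *
o=ctrl.observe();print(o['ee_pos'],np.degrees(o['tcp_rot']),o['width'])
W=imaging.camera_info('wrist');np.save('w12.npy',W['camera_from_world'])
im=imaging.camera('wrist');cv2.imwrite('pics/w12.png',im)
E
```

```text
[0.44447139 0.33517651 0.17104977] [1.79998203e+02 2.10064170e-02 1.39903371e+02] 0.053549532431437175
```

View pics/w12.png

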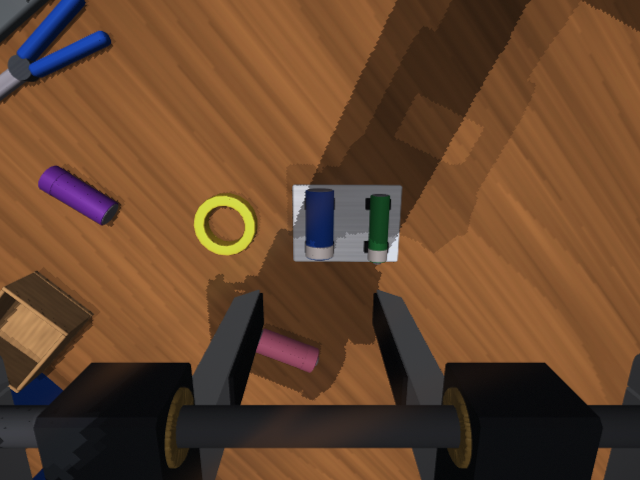

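```bash
python3 - <<'E'
from h import *
crop(cv2.imread('pics/w12.png'),285,175,410,270,6,'pics/w12b.png')
E
```

```text
(no output)
```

View pics/w12b.png

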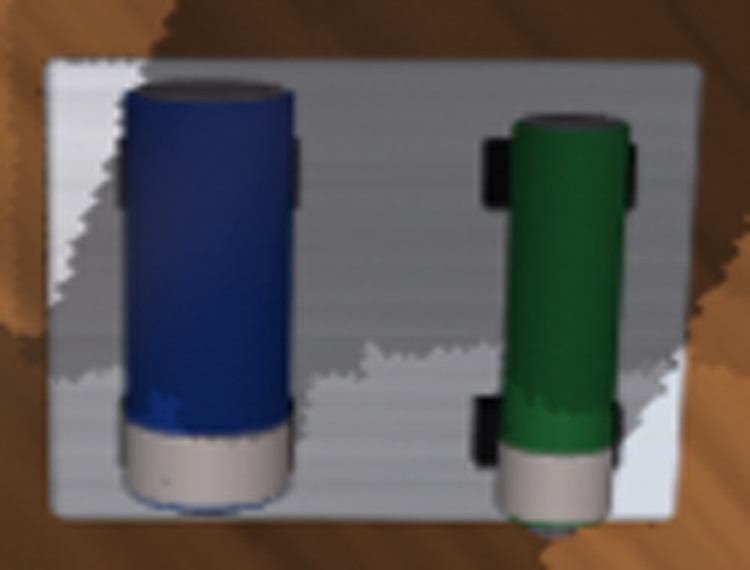

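```bash
python3 - <<'E'
from h import *
W=imaging.camera_info('wrist');W['camera_from_world']=np.load('w12.npy')
b=lambda c:px(c,6,(285,175)); a,h=.038,.052
q=fit([(W,b(c),l) for c,l in [((44,59),(-a,-h,.006)),((703,62),(-a,h,.006)),((678,521),(a,h,.006)),((50,520),(a,-h,.006))]],[.4245,.3528,.87])
w=back(W,[b((209,91)),b((207,430))],.025);print(w)
f=w[0];u=np.array([np.cos(q[2]),np.sin(q[2])]);print('fresh centre',f[:2]+.0325*u)
d=f[:2]+.0325*u-q[:2]; print('local offset',d@u,d@np.array([-u[1],u[0]]))
print(proj(W,[np.r_[f[:2]+.0325*u,.025]]))
E
```

```text
[0.4254 0.3541 0.869 ] 49.79 rms px 0.17
[[-0.2, 0.1], [0.3, -0.2], [-0.2, 0.1], [0.0, 0.0]]
[[0.42224694 0.31018784 0.025     ]
 [0.45637279 0.35034068 0.025     ]]
fresh centre [0.44322802 0.33500808]
local offset -0.003097343455599119 -0.02593633960293317
[[319.30191836 225.12905507]]
```

arm_command(
  steps=[
    [3, 5, -40, 0, 0, 0, 135],
    [0, 0, -40, 0, 0, 0, 135],
    [0, 0, -35, 0, 0, 0, 135],
    [0, 0, -25, 0, 0, 0, 135],
    [0, 0, -15, 0, 0, 0, 135],
  ],
)

```text
time_s: 13.25
ee_pos: [0.4464, 0.3392, 0.0137]
tcp_rot: [-3.139, -0.001, 2.441]
wrist_force: [0.1, -0.2, -0.0]
width: 0.0439
```

arm_command(
  steps=[
    [0, 0, 0, 0, 0, 0, 135],
    [0, 0, 0, 0, 0, 0, 135],
  ],
)

```text
time_s: 13.45
ee_pos: [0.4484, 0.341, 0.0169]
tcp_rot: [3.14, 0.001, 2.442]
wrist_force: [0.2, -0.2, 0.4]
width: 0.0442
```

```bash
python3 - <<'E'
from h import *
o=ctrl.observe();print(o['ee_pos'],np.degrees(o['tcp_rot']),o['width'])
cv2.imwrite('pics/w13.png',cv2.resize(imaging.camera('wrist')[150:400,160:480],None,fx=2.4,fy=2.4))
E
```

```text
[0.44841304 0.34096913 0.01692461] [1.79914766e+02 4.11682103e-02 1.39916567e+02] 0.044247846823881234
```

View pics/w13.png

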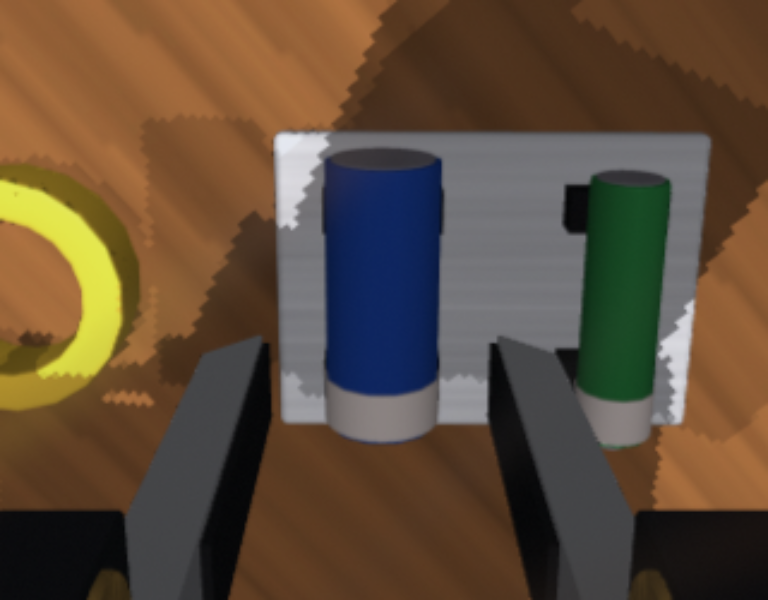

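arm_command(
  steps=[
    [0, 0, -12, 0, 0, 0, 135],
    [0, 0, -12, 0, 0, 0, 135],
    [0, 0, -8, 0, 0, 0, 135],
    [0, 0, -4, 0, 0, 0, 135],
    [0, 0, 0, 0, 0, 0, 135],
  ],
)

```text
time_s: 14.0
ee_pos: [0.4467, 0.3407, -0.0213]
tcp_rot: [-3.14, -0.001, 2.443]
wrist_force: [-0.7, -0.3, -0.3]
width: 0.0445
```

arm_command(
  steps=[
    [0, 0, 0, 0, 0, 0, 255],
    [0, 0, 0, 0, 0, 0, 255],
    [0, 0, 0, 0, 0, 0, 255],
    [0, 0, 0, 0, 0, 0, 255],
  ],
)

```text
time_s: 14.4
ee_pos: [0.4477, 0.3413, -0.0199]
tcp_rot: [3.141, 0.0, 2.443]
wrist_force: [-0.3, 0.7, 0.5]
width: 0.025
```

arm_command(
  steps=[
    [0, 0, 0, 0, 0, 0, 255],
    [0, 0, 0, 0, 0, 0, 255],
  ],
)

```text
time_s: 14.6
ee_pos: [0.4477, 0.3412, -0.0199]
tcp_rot: [3.141, 0.0, 2.443]
wrist_force: [0.3, 0.2, 0.7]
width: 0.0251
```

```bash
python3 - <<'E'
from h import *
o=ctrl.observe();print(o['ee_pos'],np.degrees(o['tcp_rot']),o['width'])
W=imaging.camera_info('wrist');np.save('w14.npy',W['camera_from_world'])
im=imaging.camera('wrist');cv2.imwrite('pics/w14f.png',im)
cv2.imwrite('pics/w14.png',cv2.resize(im[150:400,200:440],None,fx=2.4,fy=2.4))
E
```

```text
[ 0.44774153  0.34120715 -0.01992686] [1.79956308e+02 1.72438627e-02 1.39958483e+02] 0.02505051465736051
```

View pics/w14.png

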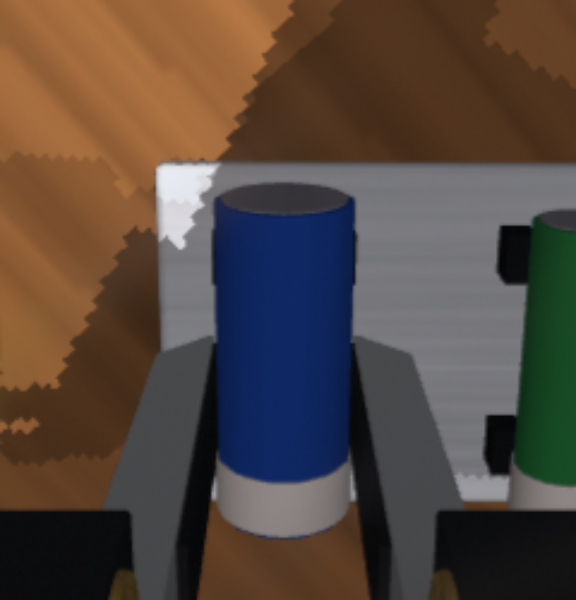

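```bash
python3 - <<'E'
from h import *
W=imaging.camera_info('wrist');W['camera_from_world']=np.load('w14.npy')
o=ctrl.observe()
f=back(W,[px((285,199),2.4,(200,150))],.025)[0]
Rm=R.from_euler('xyz',o['tcp_rot']).as_matrix()
print(f,Rm.T@(f-o['ee_pos']))
# bottom rim of flat face (z .012) row 184 and top rim (z .038) row ~213
for v,z in ((184,.012),(214,.038)): print(Rm.T@(back(W,[px((285,v),2.4,(200,150))],z)[0]-o['ee_pos']))
E
```

```text
[0.42198919 0.31055294 0.025     ] [-3.60431204e-05 -4.00162647e-02 -4.49477277e-02]
[-2.79669811e-05 -3.98605639e-02 -3.19476074e-02]
[-4.43872295e-05 -4.05774899e-02 -5.79481564e-02]
```

arm_command(
  steps=[
    [0, 0, 5, 0, 0, 0, 255],
    [0, 0, 15, 0, 0, 0, 255],
    [0, 0, 35, 0, 0, 0, 255],
    [0, 0, 45, 0, 0, 0, 255],
    [0, 0, 45, 0, 0, 0, 255],
  ],
)

```text
time_s: 15.15
ee_pos: [0.4468, 0.3407, 0.1269]
tcp_rot: [-3.141, -0.0, 2.443]
wrist_force: [1.0, 0.7, -0.3]
width: 0.0251
```

arm_command(
  steps=[
    [12, -34, 5, 0, 0, -5.6, 255],
    [13, -36, 0, 0, 0, -5.6, 255],
    [13, -36, 0, 0, 0, -5.6, 255],
    [13, -36, 0, 0, 0, -5.6, 255],
    [13, -36, 0, 0, 0, -5.6, 255],
  ],
)

```text
time_s: 15.65
ee_pos: [0.5117, 0.1616, 0.1309]
tcp_rot: [3.141, 0.0, 1.95]
wrist_force: [0.1, -0.4, -0.6]
width: 0.0254
```

arm_command(
  steps=[
    [13, -36, 0, 0, 0, -5.6, 255],
    [13, -36, 0, 0, 0, -5.6, 255],
    [13, -36, 0, 0, 0, -5.6, 255],
    [13, -36, 0, 0, 0, -5.6, 255],
    [10, -34, 0, 0, 0, -5.7, 255],
  ],
)

```text
time_s: 16.15
ee_pos: [0.5738, -0.0167, 0.1309]
tcp_rot: [3.141, 0.0, 1.459]
wrist_force: [0.4, -0.1, -0.5]
width: 0.0251
```

arm_command(
  steps=[
    [0, 0, 0, 0, 0, 0, 255],
    [0, 0, 0, 0, 0, 0, 255],
    [0, 0, 0, 0, 0, 0, 255],
  ],
)

```text
time_s: 16.45
ee_pos: [0.573, -0.014, 0.1301]
tcp_rot: [-3.141, -0.0, 1.465]
wrist_force: [0.0, 0.1, -0.9]
width: 0.0251
```

```bash
cat >> h.py <<'E'
H=np.array([.5536,-.0128]);U=np.array([.99425,-.1071]);V=np.array([.1071,.99425])
def st():
    o=ctrl.observe();d=o['ee_pos'][:2]-H
    print('ee',o['ee_pos'].round(4),'rot',np.degrees(o['tcp_rot']).round(2),'w',round(o['width'],4),'F',o['wrist_force'].round(1),'holder mm',(d@U*1e3).round(1),(d@V*1e3).round(1))
E
python3 - <<'E'
from h import *
st();W=imaging.camera_info('wrist');np.save('w15.npy',W['camera_from_world'])
im=imaging.camera('wrist');cv2.imwrite('pics/w15.png',im)
E
```

```text
ee [ 0.573  -0.014   0.1301] rot [-1.7999e+02 -2.0000e-02  8.3960e+01] w 0.0251 F [ 0.   0.1 -0.9] holder mm 19.4 0.9
```

View pics/w15.png

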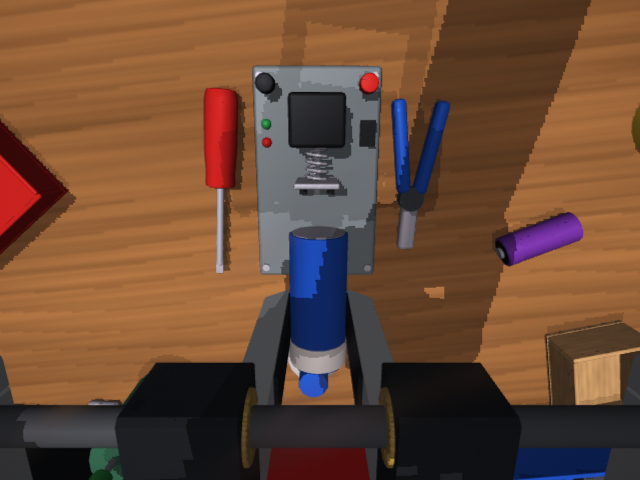

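```bash
python3 - <<'E'
from h import *
S=imaging.camera_info('scene')
for n,uv,z in (('cap',[282,275],.09),('base',[285,297],.005)):
    p=back(S,[uv],z)[0][:2];print(n,p,(p-H)@U,(p-H)@V)
E
```

```text
cap [ 0.66193636 -0.02681832] 0.10921478526737609 -0.0023348946382873515
base [ 0.66743894 -0.02488949] 0.11447915067205094 0.00017217744864048699
```

arm_command(
  steps=[
    [0.5, -0.8, -30, 0, 0, 0, 255],
    [0, 0, -30, 0, 0, 0, 255],
    [0, 0, -25, 0, 0, 0, 255],
    [0, 0, -12, 0, 0, 0, 255],
    [0, 0, -6, 0, 0, 0, 255],
  ],
)

```text
time_s: 17.0
ee_pos: [0.5731, -0.0148, 0.0258]
tcp_rot: [-3.14, -0.0, 1.465]
wrist_force: [-0.3, -0.0, -0.8]
width: 0.0255
```

arm_command(
  steps=[
    [0, 0, 0, 0, 0, 0, 255],
    [0, 0, 0, 0, 0, 0, 255],
    [0, 0, 0, 0, 0, 0, 255],
  ],
)

```text
time_s: 17.3
ee_pos: [0.575, -0.016, 0.0282]
tcp_rot: [3.139, 0.0, 1.464]
wrist_force: [-0.2, 0.7, -1.2]
width: 0.025
```

```bash
python3 - <<'E'
from h import *
st()
a=cv2.resize(imaging.camera('wrist')[150:400,200:440],None,fx=1.9,fy=1.9)
b=cv2.resize(imaging.camera('scene')[190:285,280:350],None,fx=5,fy=5,interpolation=2)
cv2.imwrite('pics/w16.png',np.hstack([a,b[:475,:340]]))
E
```

```text
ee [ 0.575  -0.016   0.0282] rot [1.7985e+02 2.0000e-02 8.3870e+01] w 0.025 F [-0.2  0.7 -1.2] holder mm 21.7 -0.8
```

View pics/w16.png

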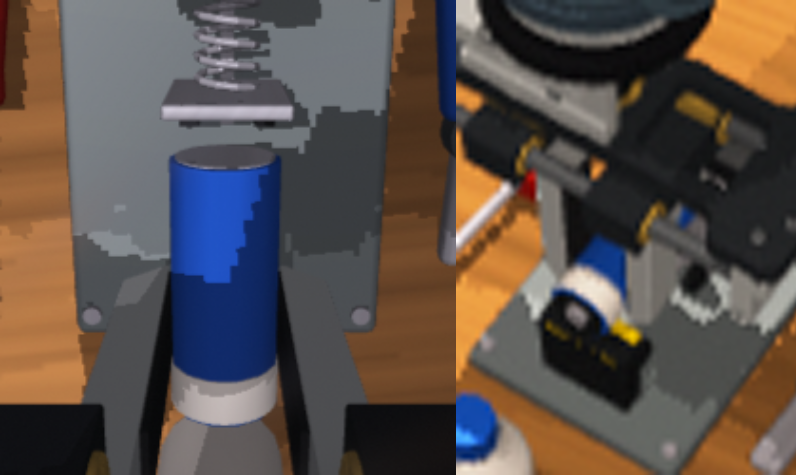

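arm_command(
  steps=[
    [0, 0.5, -3, 0, 0, 0, 255],
    [0, 0, -2, 0, 0, 0, 255],
    [0, 0, 0, 0, 0, 0, 255],
    [0, 0, 0, 0, 0, 0, 255],
  ],
)

```text
time_s: 17.8
ee_pos: [0.5737, -0.0153, 0.0216]
tcp_rot: [-3.141, -0.0, 1.464]
wrist_force: [-0.7, 0.6, -0.6]
width: 0.0253
```

arm_command(
  steps=[
    [-4, 0.4, 0, 0, 0, 0, 255],
    [-4, 0.4, 0, 0, 0, 0, 255],
    [-4, 0.5, 0, 0, 0, 0, 255],
    [0, 0, 0, 0, 0, 0, 255],
    [0, 0, 0, 0, 0, 0, 255],
  ],
)

```text
time_s: 18.3
ee_pos: [0.5626, -0.0141, 0.0222]
tcp_rot: [3.14, 0.0, 1.464]
wrist_force: [4.5, -1.2, -1.6]
width: 0.0253
```

```bash
python3 - <<'E'
from h import *
st()
a=cv2.resize(imaging.camera('wrist')[150:400,200:440],None,fx=1.9,fy=1.9)
b=cv2.resize(imaging.camera('scene')[190:285,280:350],None,fx=5,fy=5,interpolation=2)
cv2.imwrite('pics/w17.png',np.hstack([a,b[:475,:340]]))
E
```

```text
ee [ 0.5626 -0.0141  0.0222] rot [1.799e+02 1.000e-02 8.386e+01] w 0.0253 F [ 4.5 -1.2 -1.6] holder mm 9.0 -0.4
```

View pics/w17.png

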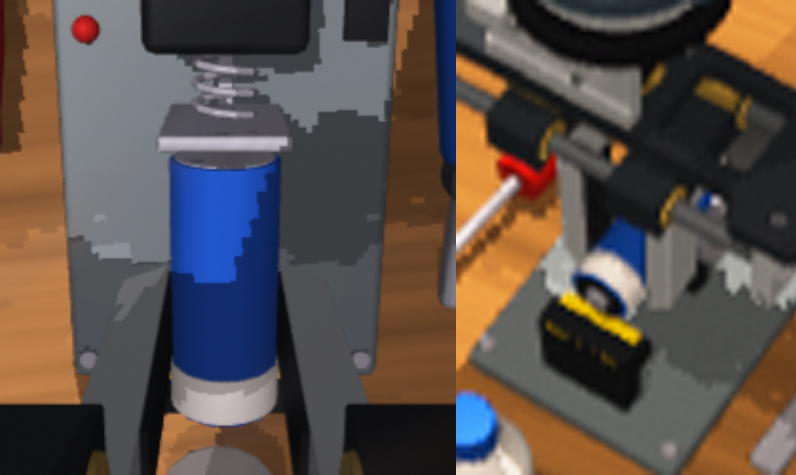

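Contact force is 4.5 N at flat-end x of about -31 mm, which matches the model. Pushing 11 mm further.

arm_command(
  steps=[
    [-4, 0.4, 0, 0, 0, 0, 255],
    [-4, 0.4, 0, 0, 0, 0, 255],
    [-4, 0.5, 0, 0, 0, 0, 255],
    [0, 0, 0, 0, 0, 0, 255],
    [0, 0, 0, 0, 0, 0, 255],
  ],
)

```text
time_s: 18.9
ee_pos: [0.5518, -0.013, 0.0227]
tcp_rot: [3.137, 0.0, 1.463]
wrist_force: [7.1, -0.9, -1.2]
width: 0.0251
```

```bash
python3 - <<'E'
from h import *
st()
a=cv2.resize(imaging.camera('wrist')[150:400,200:440],None,fx=1.9,fy=1.9)
b=cv2.resize(imaging.camera('scene')[190:285,280:350],None,fx=5,fy=5,interpolation=2)
cv2.imwrite('pics/w18.png',np.hstack([a,b[:475,:340]]))
E
```

```text
ee [ 0.5518 -0.013   0.0227] rot [1.7973e+02 1.0000e-02 8.3850e+01] w 0.0251 F [ 7.1 -0.9 -1.2] holder mm -1.8 -0.4
```

View pics/w18.png

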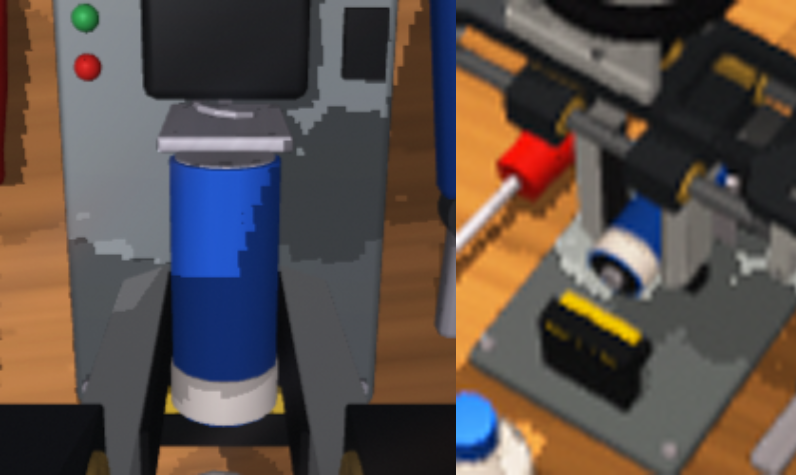

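arm_command(
  steps=[
    [0, 0.2, -4, 0, 0, 0, 255],
    [0, 0, -5, 0, 0, 0, 255],
    [0, 0, -5, 0, 0, 0, 255],
    [0, 0, -5, 0, 0, 0, 255],
    [0, 0, 0, 0, 0, 0, 255],
  ],
)

```text
time_s: 19.5
ee_pos: [0.5526, -0.0131, 0.0043]
tcp_rot: [3.136, 0.001, 1.464]
wrist_force: [6.9, -0.7, 3.2]
width: 0.0256
```

```bash
python3 - <<'E'
from h import *
st()
a=cv2.resize(imaging.camera('wrist')[150:400,200:440],None,fx=1.9,fy=1.9)
b=cv2.resize(imaging.camera('scene')[190:285,280:350],None,fx=5,fy=5,interpolation=2)
cv2.imwrite('pics/w19.png',np.hstack([a,b[:475,:340]]))
E
```

```text
ee [ 0.5526 -0.0131  0.0043] rot [1.7968e+02 4.0000e-02 8.3860e+01] w 0.0256 F [ 6.9 -0.7  3.2] holder mm -0.9 -0.4
```

View pics/w19.png

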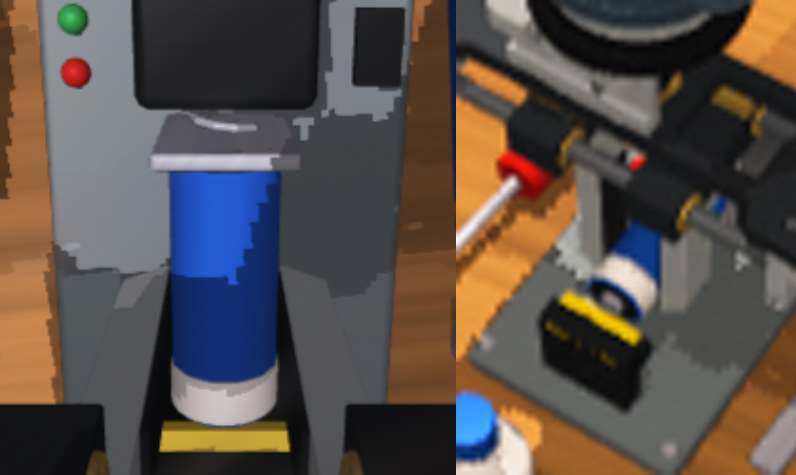

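arm_command(
  steps=[
    [-1, 0, -5, 0, 0, 0, 255],
    [0, 0, -5, 0, 0, 0, 255],
    [0, 0, -4, 0, 0, 0, 255],
    [0, 0, 0, 0, 0, 0, 255],
    [0, 0, 0, 0, 0, 0, 255],
  ],
)

```text
time_s: 20.1
ee_pos: [0.5521, -0.0132, -0.0093]
tcp_rot: [3.135, 0.001, 1.463]
wrist_force: [7.3, -1.6, 2.0]
width: 0.0251
```

```bash
python3 - <<'E'
from h import *
st()
a=cv2.resize(imaging.camera('wrist')[150:400,200:440],None,fx=1.9,fy=1.9)
b=cv2.resize(imaging.camera('scene')[190:285,280:350],None,fx=5,fy=5,interpolation=2)
cv2.imwrite('pics/w20.png',np.hstack([a,b[:475,:340]]))
E
```

```text
ee [ 0.5521 -0.0132 -0.0093] rot [1.7962e+02 4.0000e-02 8.3850e+01] w 0.0251 F [ 7.3 -1.6  2. ] holder mm -1.4 -0.6
```

View pics/w20.png

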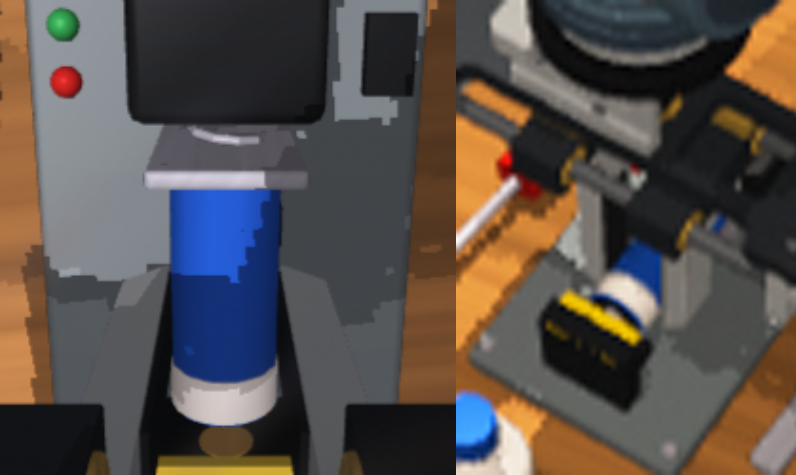

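arm_command(
  steps=[
    [0, 0.3, -1.5, 0, 0, 0, 255],
    [0, 0, -1, 0, 0, 0, 255],
    [0, 0, 0, 0, 0, 0, 255],
    [0, 0, 0, 0, 0, 0, 255],
  ],
)

```text
time_s: 20.6
ee_pos: [0.5524, -0.013, -0.0114]
tcp_rot: [3.134, 0.001, 1.464]
wrist_force: [7.1, -1.0, 3.4]
width: 0.0251
```

arm_command(
  steps=[
    [0, 0, -1, 0, 0, 0, 255],
    [0, 0, 0, 0, 0, 0, 255],
    [0, 0, 0, 0, 0, 0, 255],
  ],
)

```text
time_s: 20.9
ee_pos: [0.5526, -0.013, -0.0121]
tcp_rot: [3.134, 0.001, 1.464]
wrist_force: [7.5, -0.4, 5.7]
width: 0.0254
```

arm_command(
  steps=[
    [2.5, -0.3, 0, 0, 0, 0, 255],
    [2.5, -0.3, 0, 0, 0, 0, 255],
    [2.5, -0.3, 0, 0, 0, 0, 255],
    [1, -0.1, 0, 0, 0, 0, 255],
    [0, 0, 0, 0, 0, 0, 255],
  ],
)

```text
time_s: 21.4
ee_pos: [0.5574, -0.0134, -0.0126]
tcp_rot: [-3.14, 0.001, 1.464]
wrist_force: [-4.7, -0.2, 14.1]
width: 0.0256
```

```bash
python3 - <<'E'
from h import *
st()
a=cv2.resize(imaging.camera('wrist')[150:400,200:440],None,fx=1.9,fy=1.9)
b=cv2.resize(imaging.camera('scene')[190:285,280:350],None,fx=5,fy=5,interpolation=2)
cv2.imwrite('pics/w21.png',np.hstack([a,b[:475,:340]]))
E
```

```text
ee [ 0.5574 -0.0134 -0.0126] rot [-1.799e+02  3.000e-02  8.391e+01] w 0.0256 F [-4.7 -0.2 14.1] holder mm 3.9 -0.2
```

View pics/w21.png

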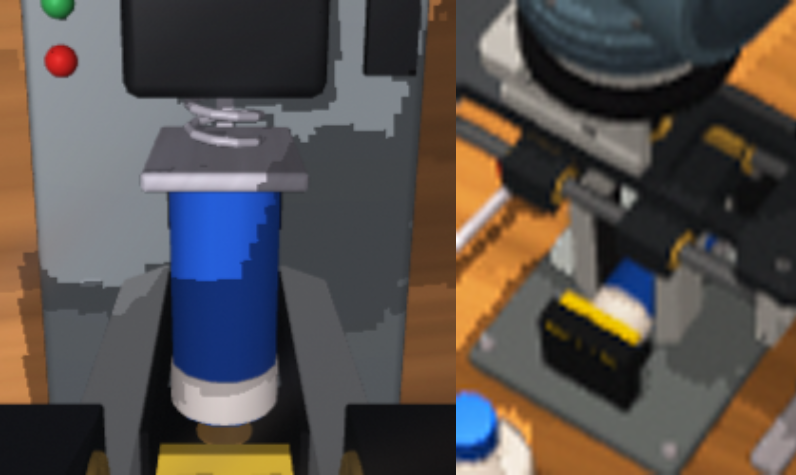

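Upward force of 14 N suggests the cell is being pressed into the saddles, with friction resisting. I'll ease up 1 mm.

arm_command(
  steps=[
    [0, 0, 0.8, 0, 0, 0, 255],
    [0, 0, 0.5, 0, 0, 0, 255],
    [0, 0, 0, 0, 0, 0, 255],
  ],
)

```text
time_s: 21.8
ee_pos: [0.5584, -0.0135, -0.0121]
tcp_rot: [3.14, 0.001, 1.464]
wrist_force: [1.6, -0.2, 6.9]
width: 0.0251
```

```bash
python3 - <<'E'
from h import *
st()
E
```

```text
ee [ 0.5584 -0.0135 -0.0121] rot [1.799e+02 3.000e-02 8.388e+01] w 0.0251 F [ 1.6 -0.2  6.9] holder mm 4.8 -0.2
```

Relieved as expected. Easing a touch more, then moving forward.

arm_command(
  steps=[
    [0, 0, 0.5, 0, 0, 0, 255],
    [1.5, -0.2, 0.3, 0, 0, 0, 255],
    [1.5, -0.1, 0, 0, 0, 0, 255],
    [0, 0, 0, 0, 0, 0, 255],
    [0, 0, 0, 0, 0, 0, 255],
  ],
)

```text
time_s: 22.3
ee_pos: [0.5605, -0.0137, -0.0123]
tcp_rot: [-3.141, 0.0, 1.464]
wrist_force: [1.1, -0.0, 5.6]
width: 0.0253
```

```bash
python3 - <<'E'
from h import *
st()
a=cv2.resize(imaging.camera('wrist')[150:400,200:440],None,fx=1.9,fy=1.9)
b=cv2.resize(imaging.camera('scene')[190:285,280:350],None,fx=5,fy=5,interpolation=2)
cv2.imwrite('pics/w22.png',np.hstack([a,b[:475,:340]]))
E
```

```text
ee [ 0.5605 -0.0137 -0.0123] rot [-1.7998e+02  3.0000e-02  8.3880e+01] w 0.0253 F [ 1.1 -0.   5.6] holder mm 7.0 -0.2
```

View pics/w22.png

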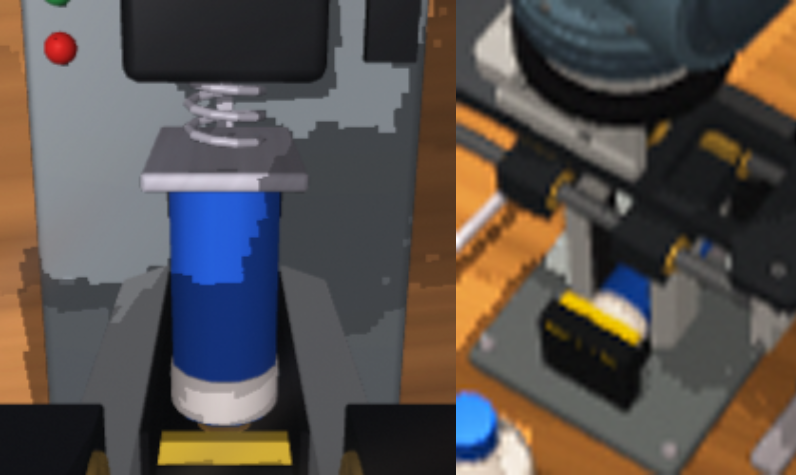

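arm_command(
  steps=[
    [1, -0.1, 0.3, 0, 0, 0, 255],
    [1, -0.1, 0, 0, 0, 0, 255],
    [0, 0, 0, 0, 0, 0, 255],
    [0, 0, 0, 0, 0, 0, 255],
  ],
)

```text
time_s: 22.8
ee_pos: [0.5614, -0.0138, -0.0123]
tcp_rot: [-3.139, 0.0, 1.464]
wrist_force: [-2.0, -1.1, 7.5]
width: 0.0249
```

```bash
python3 - <<'E'
from h import *
st()
E
```

```text
ee [ 0.5614 -0.0138 -0.0123] rot [-1.7983e+02  3.0000e-02  8.3890e+01] w 0.0249 F [-2.  -1.1  7.5] holder mm 7.8 -0.1
```

Almost home. Releasing so the spring seats it.

arm_command(
  steps=[
    [0, 0, 0, 0, 0, 0, 160],
    [0, 0, 0, 0, 0, 0, 130],
    [0, 0, 0, 0, 0, 0, 120],
    [0, 0, 0, 0, 0, 0, 120],
    [0, 0, 0, 0, 0, 0, 120],
  ],
)

```text
time_s: 23.3
ee_pos: [0.562, -0.0135, -0.0127]
tcp_rot: [-3.141, -0.0, 1.464]
wrist_force: [0.3, 0.4, 1.1]
width: 0.0497
```

```bash
python3 - <<'E'
from h import *
st();W=imaging.camera_info('wrist');np.save('w23.npy',W['camera_from_world'])
im=imaging.camera('wrist');cv2.imwrite('pics/w23f.png',im)
a=cv2.resize(im[150:400,200:440],None,fx=2.4,fy=2.4)
cv2.imwrite('pics/w23.png',a)
E
```

```text
ee [ 0.562  -0.0135 -0.0127] rot [-1.7995e+02 -1.0000e-02  8.3860e+01] w 0.0497 F [0.3 0.4 1.1] holder mm 8.4 0.2
```

View pics/w23.png

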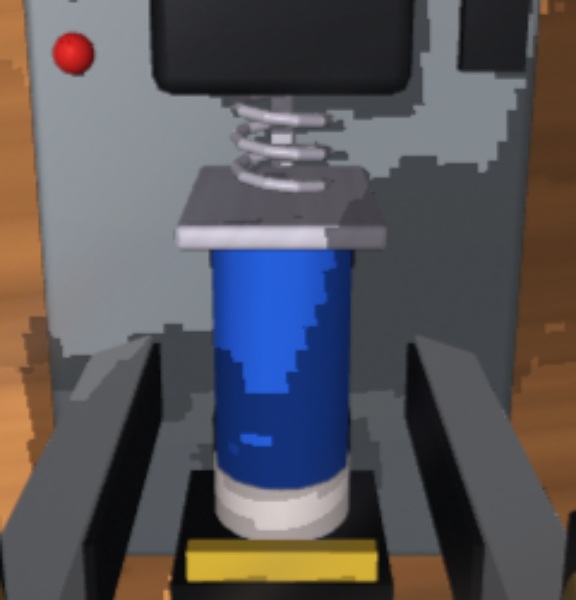

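Looks seated like the old one was. I'll retreat straight up and check from the same height as the first wrist view.

arm_command(
  steps=[
    [0, 0, 15, 0, 0, 0, 120],
    [0, 0, 35, 0, 0, 0, 120],
    [0, 0, 45, 0, 0, 0, 120],
    [0, 0, 45, 0, 0, 0, 120],
    [-9, 1, 45, 0, 0, 0, 120],
  ],
)

```text
time_s: 23.85
ee_pos: [0.5537, -0.0128, 0.1759]
tcp_rot: [3.14, 0.0, 1.464]
wrist_force: [0.9, -0.2, -0.1]
width: 0.0498
```

arm_command(
  steps=[
    [0, 0, 0, 0, 0, 0, 120],
    [0, 0, 0, 0, 0, 0, 120],
    [0, 0, 0, 0, 0, 0, 120],
  ],
)

```text
time_s: 24.15
ee_pos: [0.5525, -0.0125, 0.1715]
tcp_rot: [-3.139, -0.0, 1.464]
wrist_force: [0.1, 0.3, -0.6]
width: 0.0499
```

```bash
python3 - <<'E'
from h import *
st();W=imaging.camera_info('wrist');np.save('w24.npy',W['camera_from_world'])
im=imaging.camera('wrist');cv2.imwrite('pics/w24f.png',im)
crop(im,255,180,385,290,6,'pics/w24.png')
s=imaging.camera('scene');cv2.imwrite('pics/s24.png',s)
crop(s,260,190,390,300,6,'pics/s24b.png')
E
```

```text
ee [ 0.5525 -0.0125  0.1715] rot [-1.7987e+02 -1.0000e-02  8.3860e+01] w 0.0499 F [ 0.1  0.3 -0.6] holder mm -1.2 0.2
```

View pics/w24.png

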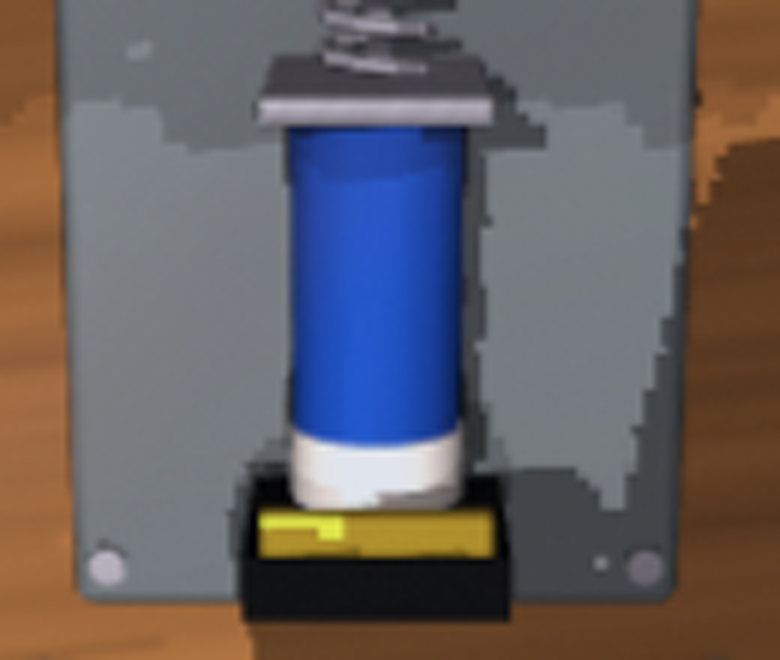

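View pics/s24b.png

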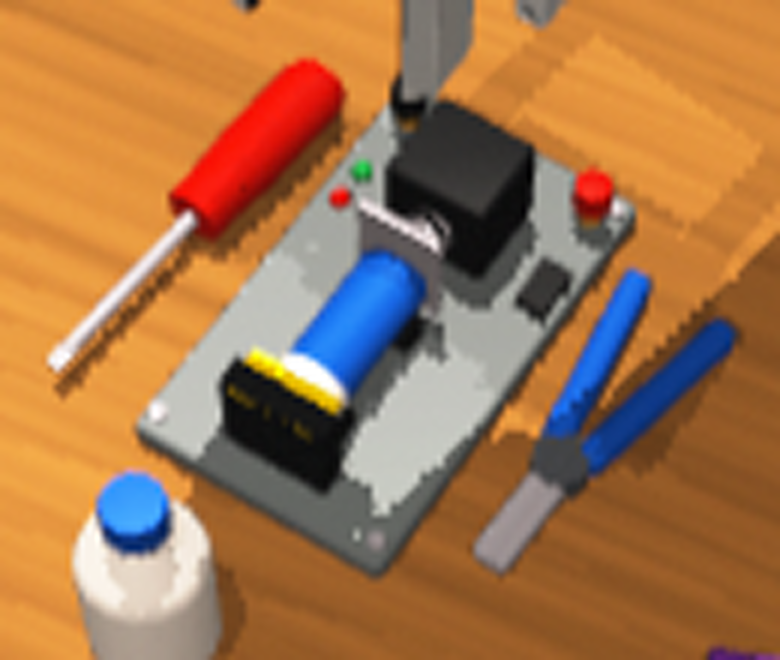

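View pics/s24.png

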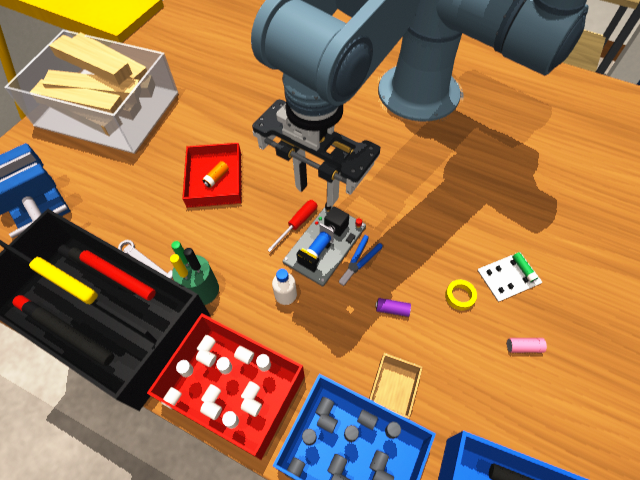

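In the wrist view the blue cell matches the original seated orange one: plate edge at row 122 against 117, lip at 512 against 507, and band end at 508 against 503. That is a uniform 5-row shift in the 6x crop, from the small pose difference. The scene view shows the bystanders unmoved. Handing in.

```bash
python3 - <<'E'
from h import *
print(ctrl.sign_off()); st()
E
```

```text
the job is handed in; nothing more can be done
None
the job is handed in; nothing more can be done
```

The spent orange cell is lying on the red tray's floor near the centre. The fresh blue cell is in the bay under the lip with its nub at the end wall. I handed in at about 24 s of the 67 s allowed; no verdict is reported.

- **Last checks:** the closing wrist view matches the original seated cell, apart from a uniform shift of under 1 pixel from the camera pose. The scene view shows the bystanders where they started and the gripper clear of everything. After hand-in the state could no longer be read.
- **First grip missed:** the fingers closed just above the orange cell without noticeable force. The real fingertips sit about 34 mm behind the reported TCP, which disagrees with the description. I corrected for that from then on.
- **While seating the blue cell:** it pressed on the saddles with up to 14 N and stuck part-way forward. I eased up about 2 mm, finished the forward move and released.

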